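# Clear the returns sorter of small media and restart it

### The arm

A 7-joint arm with a two-finger parallel gripper is mounted at the origin on the work surface. World frame = base frame: x ahead of the robot, y to its left, z up, the work surface at z = 0. Lengths are in mm, angles in degrees, forces in N, time in s.
With the tool pointing down it reaches from about 400 to 900 mm from the base axis. Payload 5.5 kg.
Tool frame: the origin (TCP) lies at the very end of the fingers, on their centre line; the grasp point (between the pads) lies 19 mm behind it; z points along the fingers, x is the direction in which the jaws open and shut, and the axes are right-handed (so a half turn about z gives the same grasp; the last joint's range is limited). The gripper opens to 85 mm and grips with 20 to 120 N. Pads are 22 mm wide; open, the fingers measure 114 mm over their backs; the gripper's body (76 mm by 85 mm) begins 54 mm behind the grasp point. The pads swing forward as they close: fully open they stand 13 mm farther back than shut.
Start: joints at [80.569, 28.699, -24.465, 88.831, 12.651, 65.22, -12.049], TCP at [269.697, -591.408, 231.31] pointing down, gripper open.
Joint ranges: [-164.97, 164.97], [-17.58, 116.51], [-87.97, 89.64], [11.32, 138.91], [-80.73, 260.73], [10.89, 115.49], [-147.41, 147.41]. Speed limits (degrees/s): [147.25, 147.25, 180, 180, 180, 180, 180].

### API

Orientations are given as a 3x3 rotation matrix whose columns are the frame's x, y, z axes.
In Python, from rig import monitor, capture, r, look_for, landmark_of gives the robot as it stands.
- The arm moves only by the tool servo_tool, never from a script. Its argument "series" is a list of rows, each an object of numbers: "wx", "wy", "wz": the turn, a rotation vector about the tool's x, y, z in degrees; "dx", "dy", "dz": the shift along the tool's x, y, z in cm; "hand": the opening, from 0 (shut) to 1 (fully open). A call has 1 to 12 rows; each row is the pose to reach, as a shift and turn from the pose commanded when the call began, along the tool's axes at that moment; what a row does not reach only later rows make up. A row lasts 1/10 s, in which the tool goes at most 50 mm and 8.59 degrees, less where a joint would pass 70% of its speed; a pose out of reach is approached as far as the arm can. A call with a gripper value outside its range is refused whole. The fingers move at their own pace and stop on an object; the grip force is fixed at half the most. Time passes only in rows, so rows that repeat a pose let the fingers close. It gives the time, the measured TCP pose, the force and the opening at its end, in the units of the state.
- monitor.get_state(): the state, without advancing time (a new reading comes with each control period).
- capture(name): name is "scene" or "top" or "wrist"; returns a dict with "color" (384x512x3 uint8, red, green, blue), "range_z" (384x512 float32, mm along the optical axis (not along the pixel's ray), 0 where there is no reading), "mtx" (3x3 intrinsics, pixels), "distortion" ([k1, k2, p1, p2, k3] as OpenCV has them; the pictures are not rectified), "world_to_cam" (4x4, takes a point from world to camera coordinates). Camera axes: x right, y down, z forward; pixel columns grow to the right and rows downward; lengths in mm; the calibration is good to about 2 mm. A picture is of the moment at which its call begins.
- r.finish_job(): hands the job in, once; it reports no verdict.
Trained networks look in the newest picture that a camera, given by its name, has taken for a name from the list of things; names that differ only in an ending like _2 or _b are one class to them, and where a whole thing is asked for, a point or a joint stands for the part that bears it (a point fixed in the world has none). Each returns a list of dicts, best first, with "conf" (0 to 1); they miss things now and then, are a little off and sometimes report something else, mostly with a low value. They report only what shows in the picture. A call takes as long as a camera call.
- look_for(target, camera): "rect" ([left, top, right, bottom] in pixels, round what is visible of it).
- landmark_of(target, camera): "pixel" ([row, column] in pixels: a listed point, or the origin of a listed thing).
The state is a dict: "t": time; "qpos": joint angles; "qd": joint speeds; "tau": joint torques, N m; "eef_pos": TCP position; "ee_rot": TCP orientation; "contact_force": force on the tool from outside, world axes, zero at the start; "torque": the same for the moment, N m; "opening": finger opening in mm.
Only numpy, scipy, OpenCV 4.12 (cv2) and the standard library are available. Lean on these libraries where they do the work, as an engineer would, in place of code of your own. Each camera call takes 0.05 s, during which the arm holds its last target. There are 200 camera calls.

### The job

Small media have stopped the returns conveyor: press the red mushroom stop fully in, then move every mini book, story tub and audio player from the belt into the grey tray. When all are in, turn the stop clockwise until it is fully out; then push the red key fully into the key switch, turn it clockwise to its stop and back home, draw it out and put it fully back in its own slot of the key block. Leave everything else where it is.

Things in the scene. Friction and masses are not known exactly. Their poses are not given: they have to be found in the camera images.
- conveyor: End of the returns conveyor, fixed: black belt 300 mm wide along x between aluminium rails. Origin: middle of its near (robot) end, at table height. Belt surface at z = 50 mm, from x = 15 to 560 mm, y within 150 mm; the 22 mm thick rails stand 15 mm above the belt. Small items start at x = 60 to 230 mm.
- stop (a joint): How far the red mushroom stop is pressed in: 0 = fully out, 0.008 m = at the bottom. Springy, 2.5 N at first, about 6 N to the bottom, where it latches; let go, it stays in at about 0.006. Turning its head about 0.5 rad clockwise (from above; end of turn at 0.7) frees it and it springs fully out; pulling does not. The head then turns back by itself.
- stop_top (a point): Centre of the mushroom stop's domed top, where to press; moves up and down with it, does not turn. 43 mm above the station's top face when out, 37 mm when latched in. The round red head, 40 mm in diameter, reaches from 8 to 27 mm below this point with straight sides: grip it across its sides to turn it.
- station: Grey control box, 180 (x) by 130 (y) by 70 mm high, fixed. Origin: centre of its underside. On its top, at y = 0: the red mushroom stop at x = -45 mm on a yellow plate, the key switch at x = +50 mm.
- keyhole (a point): Centre of the key switch's slot at its round steel face, 82 mm above the table, 12 mm above the station's top. Axes as the station's. At home the slot (11 by 5 mm, bevelled mouth, deeper than the blade) is long along the station's x. The key goes in from above; fully in, its origin is at this point.
- lock (a joint): Key switch: 0 = home (slot along the station's x), 1.571 rad = at its stop, a quarter turn clockwise seen from above. A light spring (0.01 to 0.05 N m) turns it home as the key is let back. The key has about 0.2 rad of play in the slot each way, so turn a little past.
- key: Start key, red head. Origin: middle of the shoulder where the blade begins; z up, x along the blade's width, y across its thickness. Blade 9 by 3 mm, to 26 mm below the origin, narrower in the last 4 mm. Head 9 mm thick (y: grip here), 32 mm wide (x), from 0 to 34 mm above the origin. Either way round fits. Starts upright in one slot of the key block and goes back there.
- spare_key: Another key of the same shape with a blue head, in the other slot of the key block: leave it alone.
- keyblock: Wooden key block, 50 (x) by 130 (y) by 36 mm high, fixed to the table. Origin: centre of its underside. Slots at y = +32 and -32 mm, each 12 by 6 mm (long along its x) with a bevelled mouth and 31 mm deep; keys rest with their shoulder on its top.
- tray: Grey open hand-sort tray, outside 270 (x) by 210 (y) by 55 mm high, walls and floor 5 mm, fixed to the table. Origin: centre of its underside.
- minibook_a: Yellow mini board book, 60 (x) by 58 (y) by 26 mm high, lying flat. Small item for the tray. Origin: centre of its underside. May be absent (None).
- minibook_b: Blue mini board book, 60 (x) by 58 (y) by 26 mm high, lying flat. Small item for the tray. Origin: centre of its underside. May be absent (None).
- tub_a: Orange round story tub with a white lid, 57 mm in diameter, 46 mm high, upright. Small item for the tray. Origin: centre of its underside. May be absent (None).
- tub_b: Green round story tub with a white lid, 57 mm in diameter, 46 mm high, upright. Small item for the tray. Origin: centre of its underside. May be absent (None).
- player: White pocket audio player with a dark screen, 72 (x) by 50 (y) by 20 mm high, lying flat. Small item for the tray. Origin: centre of its underside. May be absent (None).
- book_teal: Large teal book, 155 (x) by 235 (y) by 28 mm, lying on the belt behind the small items: leave it where it is. Origin: centre of its underside.
- book_red: Large red book, 150 (x) by 210 (y) by 34 mm, lying on the teal book: leave it where it is. Origin: centre of its underside.
- pencil_cup: Black pencil cup, 72 mm across, 95 mm high: leave it where it is. Origin: centre of its underside.
- stamp: Wooden hand stamp, 50 by 32 mm, 67 mm high: leave it where it is. Origin: centre of its underside.
- stapler: Blue stapler, 140 by 36 mm, 50 mm high: leave it where it is. Origin: centre of its underside.
- scanner: Black barcode scanner on its foot, 100 by 65 mm, 122 mm high: leave it where it is. Origin: centre of its underside.

How it is judged (in metres and radians):
On the way, in this order (a step that is already met when the one before it is completed fails the run):
1. the mushroom stop is pressed fully in and stays in (value of joint stop above 0.0055 m), for 0.3 s.
2. with the stop in, every small item is in the tray (value of joint stop above 0.005 m and x of minibook_a in the frame of tray between -0.128 and 0.128 m and y of minibook_a in the frame of tray between -0.098 and 0.098 m and z of each of minibook_a, minibook_b, tub_a, tub_b, player in the frame of tray below 0.05 m and x of minibook_b in the frame of tray between -0.128 and 0.128 m and y of minibook_b in the frame of tray between -0.098 and 0.098 m and x of tub_a in the frame of tray between -0.128 and 0.128 m and y of tub_a in the frame of tray between -0.098 and 0.098 m and x of tub_b in the frame of tray between -0.128 and 0.128 m and y of tub_b in the frame of tray between -0.098 and 0.098 m and x of player in the frame of tray between -0.128 and 0.128 m and y of player in the frame of tray between -0.098 and 0.098 m), for 0.3 s.
3. the stop is turned out again, fully up (value of joint stop below 0.0015 m), for 0.2 s.
4. the red key is fully in the key switch (distance between key and keyhole below 0.005 m and angle between key's own z axis and vertical below 0.12 rad), for 0.1 s.
5. the key is turned to its stop (all of step 4 and value of joint lock above 1.45 rad), for 0.1 s.
6. the switch is back home, with the key still in (all of step 4 and value of joint lock below 0.1 rad), for 0.1 s.
7. the key is drawn out of the switch (z of key in the frame of keyhole above 0.028 m), for 0.05 s.
At the end, for the whole second after the job is handed in: Every small item present lies at rest in the tray (origin within 128 mm in x, 98 mm in y of its centre, under 50 mm high); the stop is out (under 1.5 mm in), the switch home (0.1 rad), the red key upright (0.15 rad) and fully in its starting slot (6 mm); all released (x of minibook_a in the frame of tray between -0.128 and 0.128 m and y of minibook_a in the frame of tray between -0.098 and 0.098 m and z of each of minibook_a, minibook_b, tub_a, tub_b, player in the frame of tray below 0.05 m and x of minibook_b in the frame of tray between -0.128 and 0.128 m and y of minibook_b in the frame of tray between -0.098 and 0.098 m and x of tub_a in the frame of tray between -0.128 and 0.128 m and y of tub_a in the frame of tray between -0.098 and 0.098 m and x of tub_b in the frame of tray between -0.128 and 0.128 m and y of tub_b in the frame of tray between -0.098 and 0.098 m and x of player in the frame of tray between -0.128 and 0.128 m and y of player in the frame of tray between -0.098 and 0.098 m and value of joint stop below 0.0015 m and value of joint lock below 0.1 rad and distance of key from where it was at the start of the episode below 0.006 m and angle between key's own z axis and vertical below 0.15 rad and linear speed of each of minibook_a, minibook_b, tub_a, tub_b, player, key below 0.03 m/s); the robot touches nothing.
It fails at once if a bystander (the two large books on the belt, the spare key, pencil cup, stamp, stapler or scanner) is moved more than 30 mm (spare key 20 mm) (distance of any of book_teal, book_red, pencil_cup, stamp, stapler, scanner from where it was at the start of the episode above 0.03 m or distance of spare_key from where it was at the start of the episode above 0.02 m).
It fails at once if a small item on the belt is handled while the stop is not in (value of joint stop below 0.004 m and ((contact force between the fingers and minibook_a above 1 N and z of minibook_a in the frame of conveyor above 0.035 m and x of minibook_a in the frame of conveyor above 0 m and y of minibook_a in the frame of conveyor between -0.15 and 0.15 m) or (contact force between the fingers and minibook_b above 1 N and z of minibook_b in the frame of conveyor above 0.035 m and x of minibook_b in the frame of conveyor above 0 m and y of minibook_b in the frame of conveyor between -0.15 and 0.15 m) or (contact force between the fingers and tub_a above 1 N and z of tub_a in the frame of conveyor above 0.035 m and x of tub_a in the frame of conveyor above 0 m and y of tub_a in the frame of conveyor between -0.15 and 0.15 m) or (contact force between the fingers and tub_b above 1 N and z of tub_b in the frame of conveyor above 0.035 m and x of tub_b in the frame of conveyor above 0 m and y of tub_b in the frame of conveyor between -0.15 and 0.15 m) or (contact force between the fingers and player above 1 N and z of player in the frame of conveyor above 0.035 m and x of player in the frame of conveyor above 0 m and y of player in the frame of conveyor between -0.15 and 0.15 m))).
Of minibook_a, minibook_b, tub_a, tub_b, player only 3 to 5 are there at a start; the rules pass over those that are not, and their reading is None.
At some moment in a run one of minibook_a, minibook_b, tub_a, tub_b, player may be knocked a few centimetres aside while the robot is not near it.
It also fails if it takes over 210 s, if anything falls off the work surface, if the arm or the gripper's body presses on something with over 40 N, if the wrist force passes 120 N, or if a joint passes its speed limit or range.

## Working session

There is one attempt and no reset: what is moved stays moved. The work goes in short steps, Python scripts to look and compute and a tool call to move; the robot and the scene stay as the last step left them, time stands still between calls to the robot, and variables do not carry over. Pictures are saved under pics/ and viewed, on a budget of 14 in all, crops included, one or two more only if the job needs it, and the job is handed in when it is done.

Besides the shell and the picture viewer there is one more tool, called after "Emit:" by a JSON object that holds its "method" and its "body", one argument or row to a line. servo_tool: Moves the arm, as the interface text tells. Its arguments: {"type":"object","properties":{"series":{"type":"array","items":{"type":"object","properties":{"wx":{"type":"number"},"wy":{"type":"number"},"wz":{"type":"number"},"dx":{"type":"number"},"dy":{"type":"number"},"dz":{"type":"number"},"hand":{"type":"number"}}}}},"required":["series"]}

```bash
ls; mkdir -p pics; cat > h.py <<'E'
import numpy as np, cv2
from rig import monitor, capture, r, look_for, landmark_of
np.set_printoptions(precision=1,suppress=True)
def save(c,n): cv2.imwrite('pics/'+n+'.png',c['color'][:,:,::-1])
def toworld(c,px,z=None,depth=None):
    """px: Nx2 (col,row) ; intersect ray with plane z or use depth"""
    px=np.atleast_2d(np.float64(px)); n=cv2.undistortPoints(px[:,None],c['mtx'],np.array(c['distortion']))[:,0]
    ray=np.c_[n,np.ones(len(n))]; T=np.linalg.inv(c['world_to_cam']); o=T[:3,3]
    if depth is not None: return (ray*np.reshape(depth,(-1,1)))@T[:3,:3].T+o
    d=ray@T[:3,:3].T
    return o+d*((z-o[2])/d[:,2])[:,None]
def cloud(c):
    h,w=c['range_z'].shape; v,u=np.mgrid[:h,:w]
    P=toworld(c,np.c_[u.ravel(),v.ravel()],depth=c['range_z'].ravel()).reshape(h,w,3)
    P[c['range_z']==0]=np.nan
    return P
E
python3 - <<'E'
from h import *
s=monitor.get_state(); print(s)
for n in ['scene','top']:
    c=capture(n); save(c,n+'0'); T=np.linalg.inv(c['world_to_cam']);print(n,T[:3,3],T[:3,2],c['mtx'])
    P=cloud(c)
    for t in ['conveyor','station','keyblock','tray','key','spare_key','stop_top','keyhole','minibook_a','tub_a','player','book_teal','book_red','pencil_cup','stamp','stapler','scanner']:
        try:
            L=look_for(t,n)[:3]; M=landmark_of(t,n)[:3]
        except Exception as e: print(t,e); L=[];M=landmark_of(t,n)[:3]
        print(t,[(round(d['conf'],2),[int(x) for x in d['rect']]) for d in L],[(round(d['conf'],2),np.array(d['pixel']),P[int(d['pixel'][0])%384,int(d['pixel'][1])%512]) for d in M])
E
```

```text
pics
{'t': 0.0, 'qpos': array([ 80.6,  28.8, -24.5,  88.9,  12.7,  65.2, -12. ]), 'qd': array([-0. , -0. , -0. ,  0. , -0.1,  0.1,  0. ]), 'tau': array([  0. , -57. ,  -5.8, -28.1,   0. ,   0. ,  -0. ]), 'eef_pos': array([ 269.3, -590.8,  230.2]), 'ee_rot': array([[ 0.4, -0.9, -0. ],
       [-0.9, -0.4,  0. ],
       [-0. , -0. , -1. ]]), 'contact_force': array([ 0.2, -0.5, -0. ]), 'torque': array([0., 0., 0.]), 'opening': 85.2060447675636}
scene [ 840.4 -636.8 1030.6] [-0.3  0.5 -0.8] [[351.1   0.  249.6]
 [  0.  351.1 187.8]
 [  0.    0.    1. ]]
conveyor [(0.6, [229, 74, 511, 299])] [(0.6, array([113.4, 251.8]), array([380.2, 215.9,  48.6])), (0.39, array([178.6, 199.5]), array([ 353.7, -119.6,   20.4]))]
station [(0.84, [150, 200, 223, 265])] [(0.6, array([234.9, 190.8]), array([ 463.7, -329.9,   70.2]))]
keyblock [] [(0.93, array([257.2, 245.2]), array([ 637. , -303.2,   32.6]))]
tray [(0.88, [214, 148, 315, 233]), (0.68, [231, 231, 261, 279])] [(0.9, array([195.2, 263.4]), array([578.7, -69.2,   6.9])), (0.6, array([259.9, 240.3]), array([ 635.2, -328.5,   71.9]))]
key [(0.59, 
[... 3834 characters left out ...]
), array([ 617.7, -258.3,   67.3]))]
book_red [(0.95, [81, 94, 165, 175])] [(0.84, array([138. , 131.7]), array([712.9, 262.7, 111.3]))]
pencil_cup [(0.74, [371, 149, 401, 174]), (0.49, [389, 182, 411, 226]), (0.33, [146, 225, 166, 247])] [(0.97, array([161.9, 379.6]), array([ 660.2, -458.4,    3.3]))]
stamp [(0.6, [253, 257, 269, 275]), (0.58, [389, 183, 410, 231])] [(0.59, array([267.4, 261.1]), array([ 348.9, -102.8,   65.6]))]
stapler [(0.77, [386, 180, 411, 233])] [(0.9, array([206.8, 395.3]), array([ 524.1, -501.9,   13.2]))]
scanner [(0.8, [394, 244, 420, 287]), (0.49, [311, 196, 361, 265]), (0.48, [387, 182, 411, 234])] [(0.59, array([261.4, 402.7]), array([ 363.4, -512.3,   42.1]))]
```

```bash
python3 - <<'E'
import cv2
a=cv2.imread('pics/top0.png')[60:310,60:430]; cv2.imwrite('pics/top0b.png',cv2.resize(a,None,fx=2.1,fy=2.1,interpolation=cv2.INTER_CUBIC))
E
```

```text
(no output)
```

View pics/top0b.png

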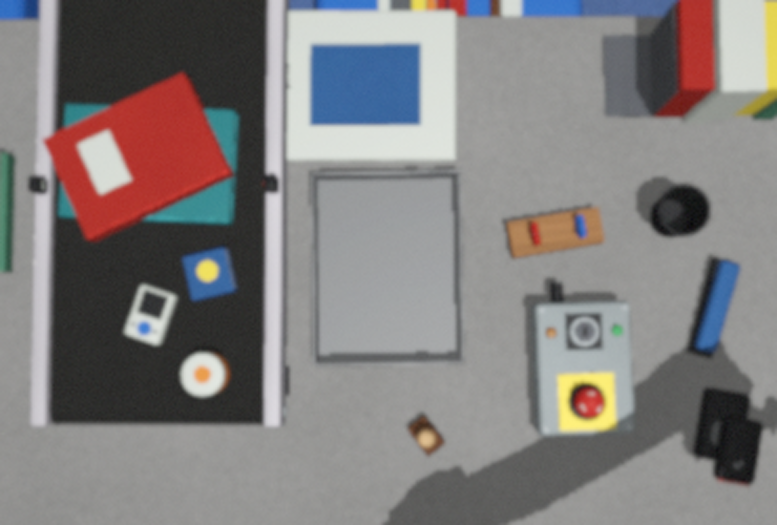

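View pics/scene0.png

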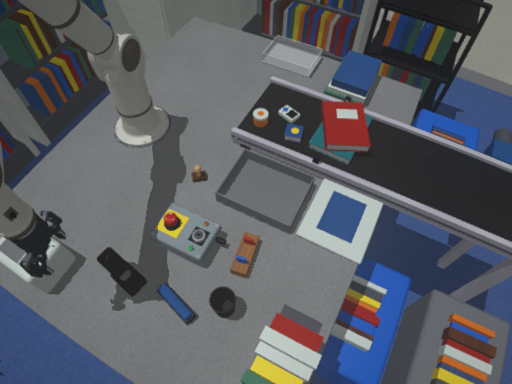

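The top view shows three small items on the belt: the blue book, the player and the orange tub. The tray is in the middle, with the station at crop pixel (585,370). The red key is in the left slot of the key block and the blue key in the right one. Next I measure poses from depth.

```bash
cat >> h.py <<'E'
def rect(P,c,xy,rad,z0,z1,cond=None):
    m=(np.hypot(P[...,0]-xy[0],P[...,1]-xy[1])<rad)&(P[...,2]>z0)&(P[...,2]<z1)
    if cond is not None: m&=cond
    m=m.astype(np.uint8); n,l,st,ce=cv2.connectedComponentsWithStats(m)
    if n<2: return None
    k=1+np.argmax(st[1:,4]); Q=P[l==k]
    (cx,cy),(w,h),a=cv2.minAreaRect(np.float32(Q[:,:2]))
    return np.array([cx,cy]),(w,h),a,np.nanmedian(Q[:,2]),len(Q),np.nanmean(Q,0)
E
python3 - <<'E'
from h import *
for n in ['top','scene']:
    c=capture(n); P=cloud(c); hs=cv2.cvtColor(c['color'],cv2.COLOR_RGB2HSV).astype(int)
    H,S,V=hs[...,0],hs[...,1],hs[...,2]
    red=((H<8)|(H>172))&(S>120)&(V>60); blue=(H>100)&(H<130)&(S>100)
    print(n)
    print('station',rect(P,c,(455,-312),130,55,85))
    print('stop',rect(P,c,(394,-318),40,80,130,red))
    print('yellow',rect(P,c,(394,-318),60,50,130,(H>20)&(H<35)&(S>100)))
    print('block',rect(P,c,(622,-290),90,20,50))
    print('key',rect(P,c,(617,-258),30,0,120,red))
    print('spare',rect(P,c,(636,-320),35,0,120,blue))
    print('tray',rect(P,c,(576,-60),190,40,70))
    print('traydark floor',rect(P,c,(576,-60),190,-10,22,(V<150)))
    print('book',rect(P,c,(580,175),45,63,100))
    print('player',rect(P,c,(520,266),48,60,100))
    print('tub',rect(P,c,(449,181),45,80,110))
    print('belt',rect(P,c,(480,220),150,35,58,V<70))
    for t in ['station','keyhole','stop_top']: print(t,toworld(c,np.array(landmark_of(t,n)[0]['pixel'])[::-1],z={'station':70,'keyhole':82,'stop_top':113}[t]))
E
```

```text
top
station (array([ 439.2, -323.8]), (181.1424560546875, 131.7892608642578), 1.7532459497451782, np.float64(70.12379618261389), 2695, array([ 442. , -321.7,   70.4]))
stop (array([ 395.2, -321.4]), (34.7087287902832, 35.97920608520508), 89.63197326660156, np.float64(108.98251259336871), 123, array([ 396.4, -320.6,  108.4]))
yellow (array([ 394.1, -324.5]), (75.11219024658203, 73.22289276123047), 2.35015869140625, np.float64(71.58541225561964), 464, array([ 395.3, -324.1,   71.9]))
block (array([ 629.4, -289.9]), (50.559993743896484, 131.1889190673828), 9.586424827575684, np.float64(35.3375852873487), 685, array([ 628.4, -288.6,   35.3]))
key (array([ 623.5, -257.2]), (30.63412857055664, 8.254701614379883), 9.833374977111816, np.float64(66.6021458450507), 37, array([ 623.8, -256.5,   66. ]))
spare (array([ 634.7, -319.7]), (24.556957244873047, 6.395365238189697), 14.022656440734863, np.float64(68.24457386822905), 29, array([ 634.4, -319.2,   66.1]))
tray (array([575.9, 109.9]), (226.77294921875, 38.80464172363281), 0.05432398244738579, np.float64(62.08348810594475), 740, array([574.9
[... 2209 characters left out ...]
[569.6, 188. ]), (60.69253921508789, 57.88322448730469), 11.7542142868042, np.float64(74.45055500827539), 210, array([571.5, 183.8,  74.2]))
player (array([514.9, 268.9]), (51.23849868774414, 70.634765625), 72.51813507080078, np.float64(68.54133119864059), 206, array([515.6, 265.8,  68.2]))
tub (array([434.7, 188.6]), (56.85125732421875, 53.94403839111328), 55.688838958740234, np.float64(93.929945946629), 164, array([435.6, 185.2,  93. ]))
belt (array([498.4, 246.7]), (245.3075408935547, 262.72991943359375), 89.95632934570312, np.float64(49.276854646759716), 1975, array([494.1, 236. ,  49.2]))
station [[ 470.4 -344.    70. ]]
keyhole [[ 502.1 -329.    82. ]]
stop_top [[ 396.5 -314.5  113. ]]
```

```bash
cat >> h.py <<'E'
def plan(x,y,z,yaw,s=None):
    """yaw: wanted world heading (deg) of tool x, modulo 180; tool down. prints shift in tool axes (cm), wz"""
    s=s or monitor.get_state(); R=np.array(s['ee_rot']); d=R.T@(np.array([x,y,z])-s['eef_pos'])/10
    cur=np.degrees(np.arctan2(R[1,0],R[0,0])); w=[(cur-yaw+90)%180-90]; w.append(w[0]-np.sign(w[0])*180)
    tilt=R.T@np.array([0,0,-1]); 
    print('t %.1f pos %s yaw %.1f q7 %.0f open %.0f F %s'%(s['t'],s['eef_pos'],cur,s['qpos'][6],s['opening'],s['contact_force']), '-> dxyz %.2f %.2f %.2f wz %.1f or %.1f; tilt %.2f %.2f'%(*d,*w,*np.degrees([-tilt[1],tilt[0]])))
E
python3 -c "
from h import *
plan(394.7,-325.3,160,1.4)
plan(394.7,-325.3,160,-88.6)"
```

```text
t 3.9 pos [ 269.7 -591.4  231.3] yaw -65.5 q7 -12 open 86 F [0.1 0.  0.4] -> dxyz -19.02 -22.41 7.13 wz -66.9 or 113.1; tilt -0.00 0.00
t 3.9 pos [ 269.7 -591.4  231.3] yaw -65.5 q7 -12 open 86 F [0.1 0.  0.4] -> dxyz -19.02 -22.41 7.13 wz 23.1 or -156.9; tilt -0.00 0.00
```

Emit:
{"method": "servo_tool", "body": {
  "series": [
    {"dx": -19.0,"dy": -22.4,"dz": 5,"wz": 23,"hand": 0},
    {"dx": -19.0,"dy": -22.4,"dz": 5,"wz": 23,"hand": 0},
    {"dx": -19.0,"dy": -22.4,"dz": 5,"wz": 23,"hand": 0},
    {"dx": -19.0,"dy": -22.4,"dz": 5,"wz": 23,"hand": 0},
    {"dx": -19.0,"dy": -22.4,"dz": 5,"wz": 23,"hand": 0},
    {"dx": -19.0,"dy": -22.4,"dz": 5,"wz": 23,"hand": 0},
    {"dx": -19.0,"dy": -22.4,"dz": 5,"wz": 23,"hand": 0},
    {"dx": -19.0,"dy": -22.4,"dz": 9,"wz": 23,"hand": 0},
    {"dx": -19.0,"dy": -22.4,"dz": 9,"wz": 23,"hand": 0},
    {"dx": -19.0,"dy": -22.4,"dz": 9,"wz": 23,"hand": 0}
  ]
}}

```text
invalid input
```

Emit:
{"method": "servo_tool", "body": {
  "series": [
    {"wx": 0,"wy": 0,"wz": 23.0,"dx": -19.0,"dy": -22.4,"dz": 5.0,"hand": 0.0}
  ]
}}

```text
t: 4.0
eef_pos: [285.9, -553.3, 223.3]
ee_rot: [[0.263, -0.965, -0.001], [-0.965, -0.263, -0.005], [0.005, 0.002, -1.0]]
contact_force: [1.4, 0.2, -0.7]
opening: 72.8
```

```bash
python3 -c "
from h import *
plan(394.7,-325.3,140,-88.6)"
```

```text
t 4.0 pos [ 285.9 -553.3  223.3] yaw -74.7 q7 -24 open 73 F [ 1.4  0.2 -0.7] -> dxyz -19.17 -16.51 8.19 wz 13.9 or -166.1; tilt 0.12 -0.29
```

Emit:
{"method": "servo_tool", "body": {
  "series": [
    {"wx": 0,"wy": 0,"wz": 14,"dx": -19.0,"dy": -15.9,"dz": 4,"hand": 0},
    {"wx": 0,"wy": 0,"wz": 14,"dx": -19.0,"dy": -15.9,"dz": 4,"hand": 0},
    {"wx": 0,"wy": 0,"wz": 14,"dx": -19.0,"dy": -15.9,"dz": 4,"hand": 0},
    {"wx": 0,"wy": 0,"wz": 14,"dx": -19.0,"dy": -15.9,"dz": 4,"hand": 0},
    {"wx": 0,"wy": 0,"wz": 14,"dx": -19.0,"dy": -15.9,"dz": 4,"hand": 0},
    {"wx": 0,"wy": 0,"wz": 14,"dx": -19.0,"dy": -15.9,"dz": 4,"hand": 0},
    {"wx": 0,"wy": 0,"wz": 14,"dx": -19.0,"dy": -15.9,"dz": 8,"hand": 0},
    {"wx": 0,"wy": 0,"wz": 14,"dx": -19.0,"dy": -15.9,"dz": 8,"hand": 0},
    {"wx": 0,"wy": 0,"wz": 14,"dx": -19.0,"dy": -15.9,"dz": 8,"hand": 0}
  ]
}}

```text
t: 4.9
eef_pos: [390.8, -320.5, 142.8]
ee_rot: [[0.033, -0.999, -0.001], [-0.999, -0.033, 0.001], [-0.001, 0.001, -1.0]]
contact_force: [0.3, -1.1, -0.1]
opening: 0.1
```

```bash
python3 -c "
from h import *
plan(394.7,-325.3,108,-88.6)"
```

```text
t 4.9 pos [ 390.8 -320.5  142.8] yaw -88.1 q7 -63 open 0 F [ 0.3 -1.1 -0.1] -> dxyz 0.50 -0.37 3.48 wz 0.5 or -179.5; tilt 0.08 0.08
```

Emit:
{"method": "servo_tool", "body": {
  "series": [
    {"wx": 0,"wy": 0,"wz": 0.5,"dx": 0.5,"dy": -0.4,"dz": 2,"hand": 0},
    {"wx": 0,"wy": 0,"wz": 0.5,"dx": 0.5,"dy": -0.4,"dz": 3,"hand": 0},
    {"wx": 0,"wy": 0,"wz": 0.5,"dx": 0.5,"dy": -0.4,"dz": 3.4,"hand": 0},
    {"wx": 0,"wy": 0,"wz": 0.5,"dx": 0.5,"dy": -0.4,"dz": 3.7,"hand": 0},
    {"wx": 0,"wy": 0,"wz": 0.5,"dx": 0.5,"dy": -0.4,"dz": 3.9,"hand": 0},
    {"wx": 0,"wy": 0,"wz": 0.5,"dx": 0.5,"dy": -0.4,"dz": 3.9,"hand": 0}
  ]
}}

```text
t: 5.5
eef_pos: [396.1, -326.4, 104.9]
ee_rot: [[0.024, -1.0, 0.001], [-1.0, -0.024, -0.002], [0.002, -0.001, -1.0]]
contact_force: [-0.4, -2.8, 3.8]
opening: 0.1
```

Emit:
{"method": "servo_tool", "body": {
  "series": [
    {"wx": 0,"wy": 0,"wz": 0,"dx": 0,"dy": 0,"dz": 0.15,"hand": 0},
    {"wx": 0,"wy": 0,"wz": 0,"dx": 0,"dy": 0,"dz": 0.3,"hand": 0},
    {"wx": 0,"wy": 0,"wz": 0,"dx": 0,"dy": 0,"dz": 0.3,"hand": 0}
  ]
}}

```text
t: 5.8
eef_pos: [396.6, -326.8, 104.3]
ee_rot: [[0.024, -1.0, 0.001], [-1.0, -0.024, -0.004], [0.004, -0.001, -1.0]]
contact_force: [-5.6, 1.8, 27.0]
opening: -0.0
```

Emit:
{"method": "servo_tool", "body": {
  "series": [
    {"wx": 0,"wy": 0,"wz": 0,"dx": 0,"dy": 0,"dz": -5,"hand": 0},
    {"wx": 0,"wy": 0,"wz": 0,"dx": -3,"dy": -0.4,"dz": -8,"hand": 0.5},
    {"wx": 0,"wy": 0,"wz": 0,"dx": -51.5,"dy": -5,"dz": -8,"hand": 1},
    {"wx": 0,"wy": 0,"wz": 0,"dx": -51.5,"dy": -5,"dz": -8,"hand": 1},
    {"wx": 0,"wy": 0,"wz": 0,"dx": -51.5,"dy": -5,"dz": -8,"hand": 1},
    {"wx": 0,"wy": 0,"wz": 0,"dx": -51.5,"dy": -5,"dz": -8,"hand": 1},
    {"wx": 0,"wy": 0,"wz": 0,"dx": -51.5,"dy": -5,"dz": -8,"hand": 1},
    {"wx": 0,"wy": 0,"wz": 0,"dx": -51.5,"dy": -5,"dz": -8,"hand": 1},
    {"wx": 0,"wy": 0,"wz": 0,"dx": -51.5,"dy": -5,"dz": -8,"hand": 1},
    {"wx": 0,"wy": 0,"wz": 0,"dx": -51.5,"dy": -5,"dz": -8,"hand": 1},
    {"wx": 0,"wy": 0,"wz": 0,"dx": -51.5,"dy": -5,"dz": -8,"hand": 1},
    {"wx": 0,"wy": 0,"wz": 0,"dx": -51.5,"dy": -5,"dz": -8,"hand": 1}
  ]
}}

```text
t: 7.0
eef_pos: [431.7, 194.1, 181.2]
ee_rot: [[0.027, -1.0, -0.0], [-1.0, -0.027, 0.001], [-0.001, 0.0, -1.0]]
contact_force: [0.3, 0.3, 0.0]
opening: 85.5
```

```bash
cat > look.py <<'E'
from h import *
def items(n='top'):
    c=capture(n); P=cloud(c); hs=cv2.cvtColor(c['color'],cv2.COLOR_RGB2HSV).astype(int)
    H,S,V=hs[...,0],hs[...,1],hs[...,2]; red=((H<8)|(H>172))&(S>120)&(V>60)
    print('stop',rect(P,c,(394,-325),40,80,130,red))
    b=(P[...,0]>390)&(P[...,0]<612)&(P[...,1]>115)&(P[...,1]<375)&(P[...,2]>60)&(P[...,2]<105)
    N,l,st,ce=cv2.connectedComponentsWithStats(b.astype(np.uint8))
    for k in range(1,N):
        if st[k,4]>80:
            Q=P[l==k]; (x,y),(w,h),a=cv2.minAreaRect(np.float32(Q[:,:2]))
            print('item %.1f %.1f  w %.0f h %.0f a %.1f z %.1f n %d rgb %s'%(x,y,w,h,a,np.nanmedian(Q[:,2]),len(Q),c['color'][l==k].mean(0)))
    return c,P
E
python3 -c "
from look import *
items('top'); items('scene')
plan(434,190,140,-88.6)"
```

```text
stop (array([ 395.7, -322.2]), (36.692848205566406, 35.36549758911133), 16.905200958251953, np.float64(101.98507249612385), 131, array([ 396.2, -321.3,  101.3]))
item 568.2 190.5  w 61 h 59 a 13.4 z 75.7 n 442 rgb [ 89.1 111.4 125.5]
item 514.7 272.0  w 53 h 75 a 71.6 z 69.5 n 443 rgb [107.9 113.1 114. ]
item 450.8 189.3  w 49 h 18 a 78.2 z 94.0 n 95 rgb [128.5 127.3 120.2]
stop (array([ 399.2, -327.8]), (36.29734802246094, 30.49483299255371), 25.134531021118164, np.float64(102.51367852979001), 121, array([ 400.7, -329.5,  100.9]))
item 514.0 269.5  w 53 h 75 a 68.8 z 68.3 n 204 rgb [80.6 85.9 88.4]
item 433.6 188.8  w 56 h 55 a 83.8 z 92.8 n 222 rgb [120.8 107.   94.3]
item 569.6 187.7  w 60 h 58 a 12.6 z 74.7 n 230 rgb [ 81.1  93.7 101.7]
t 7.1 pos [431.5 197.5 181.5] yaw -88.1 q7 -130 open 85 F [-0.4  0.7 -0.3] -> dxyz 0.77 -0.22 4.15 wz 0.5 or -179.5; tilt -0.02 0.24
```

Emit:
{"method": "servo_tool", "body": {
  "series": [
    {"wx": 0,"wy": 0,"wz": 0,"dx": 0.8,"dy": -0.2,"dz": 4,"hand": 1},
    {"wx": 0,"wy": 0,"wz": 0,"dx": 0.8,"dy": -0.2,"dz": 8,"hand": 1},
    {"wx": 0,"wy": 0,"wz": 0,"dx": 0.8,"dy": -0.2,"dz": 11,"hand": 1},
    {"wx": 0,"wy": 0,"wz": 0,"dx": 0.8,"dy": -0.2,"dz": 12.3,"hand": 1},
    {"wx": 0,"wy": 0,"wz": 0,"dx": 0.8,"dy": -0.2,"dz": 12.3,"hand": 1},
    {"wx": 0,"wy": 0,"wz": 0,"dx": 0.8,"dy": -0.2,"dz": 12.3,"hand": 0.2},
    {"wx": 0,"wy": 0,"wz": 0,"dx": 0.8,"dy": -0.2,"dz": 12.3,"hand": 0.2},
    {"wx": 0,"wy": 0,"wz": 0,"dx": 0.8,"dy": -0.2,"dz": 12.3,"hand": 0.2},
    {"wx": 0,"wy": 0,"wz": 0,"dx": 0.8,"dy": -0.2,"dz": 12.3,"hand": 0.2},
    {"wx": 0,"wy": 0,"wz": 0,"dx": 0.8,"dy": -0.2,"dz": 12.3,"hand": 0.2},
    {"wx": 0,"wy": 0,"wz": 0,"dx": 0.8,"dy": -0.2,"dz": 8,"hand": 0.2},
    {"wx": 0,"wy": 0,"wz": 0,"dx": 0.8,"dy": -0.2,"dz": 3,"hand": 0.2}
  ]
}}

```text
t: 8.3
eef_pos: [433.7, 182.3, 151.5]
ee_rot: [[0.025, -1.0, -0.003], [-1.0, -0.025, -0.001], [0.0, 0.003, -1.0]]
contact_force: [0.6, -0.0, -0.5]
opening: 54.9
```

```bash
python3 -c "
from h import *
plan(510,-60,130,1.4)"
```

```text
t 8.3 pos [433.7 182.3 151.5] yaw -88.6 q7 -131 open 55 F [ 0.6 -0.  -0.5] -> dxyz 24.41 -7.03 2.14 wz -90.0 or 90.0; tilt 0.20 -0.03
```

Emit:
{"method": "servo_tool", "body": {
  "series": [
    {"wx": 0,"wy": 0,"wz": -90,"dx": 24.4,"dy": -7,"dz": 1,"hand": 0.2},
    {"wx": 0,"wy": 0,"wz": -90,"dx": 24.4,"dy": -7,"dz": 1,"hand": 0.2},
    {"wx": 0,"wy": 0,"wz": -90,"dx": 24.4,"dy": -7,"dz": 1,"hand": 0.2},
    {"wx": 0,"wy": 0,"wz": -90,"dx": 24.4,"dy": -7,"dz": 1,"hand": 0.2},
    {"wx": 0,"wy": 0,"wz": -90,"dx": 24.4,"dy": -7,"dz": 1,"hand": 0.2},
    {"wx": 0,"wy": 0,"wz": -90,"dx": 24.4,"dy": -7,"dz": 1,"hand": 0.2},
    {"wx": 0,"wy": 0,"wz": -90,"dx": 24.4,"dy": -7,"dz": 4,"hand": 0.2},
    {"wx": 0,"wy": 0,"wz": -90,"dx": 24.4,"dy": -7,"dz": 7,"hand": 0.2},
    {"wx": 0,"wy": 0,"wz": -90,"dx": 24.4,"dy": -7,"dz": 11,"hand": 0.2},
    {"wx": 0,"wy": 0,"wz": -90,"dx": 24.4,"dy": -7,"dz": 13,"hand": 0.2},
    {"wx": 0,"wy": 0,"wz": -90,"dx": 24.4,"dy": -7,"dz": 13.5,"hand": 0.2},
    {"wx": 0,"wy": 0,"wz": -90,"dx": 24.4,"dy": -7,"dz": 13.5,"hand": 0.2}
  ]
}}

```text
t: 9.5
eef_pos: [511.1, -59.9, 16.1]
ee_rot: [[1.0, 0.027, -0.0], [0.027, -1.0, -0.0], [-0.0, 0.0, -1.0]]
contact_force: [0.1, 0.5, -0.6]
opening: 54.6
```

Emit:
{"method": "servo_tool", "body": {
  "series": [
    {"wx": 0,"wy": 0,"wz": 0,"dx": 0,"dy": 0,"dz": 0,"hand": 0.8},
    {"wx": 0,"wy": 0,"wz": 0,"dx": 0,"dy": 0,"dz": 0,"hand": 0.8},
    {"wx": 0,"wy": 0,"wz": 0,"dx": 0,"dy": 0,"dz": 0,"hand": 1},
    {"wx": 0,"wy": 0,"wz": 0,"dx": 0,"dy": 0,"dz": -3,"hand": 1},
    {"wx": 0,"wy": 0,"wz": 0,"dx": 0,"dy": 0,"dz": -8,"hand": 1},
    {"wx": 0,"wy": 0,"wz": 0,"dx": 0,"dy": 0,"dz": -13,"hand": 1}
  ]
}}

```text
t: 10.1
eef_pos: [510.4, -59.1, 147.2]
ee_rot: [[1.0, 0.025, -0.001], [0.025, -1.0, 0.0], [-0.001, -0.001, -1.0]]
contact_force: [2.2, -0.8, -0.0]
opening: 85.5
```

```bash
python3 -c "
from look import *
items('top');items('scene')
plan(569,189,140,13); plan(514,270,140,72)"
```

```text
stop (array([ 395.8, -322. ]), (36.103187561035156, 34.93403244018555), 18.563488006591797, np.float64(103.01104551126616), 132, array([ 396.3, -321.1,  102. ]))
item 568.5 189.9  w 60 h 59 a 13.7 z 75.6 n 445 rgb [ 97.2 124.3 144.1]
item 512.8 272.0  w 50 h 72 a 70.3 z 69.5 n 443 rgb [150.8 157.3 158.9]
stop (array([ 398.4, -327.8]), (34.95957565307617, 34.302486419677734), 15.636898040771484, np.float64(102.13022645574256), 121, array([ 400.7, -329.5,  100.8]))
item 514.8 269.0  w 52 h 73 a 71.5 z 68.3 n 209 rgb [118.1 126.8 130.9]
item 569.6 187.3  w 61 h 60 a 12.8 z 74.6 n 236 rgb [ 84.9  99.8 111.2]
t 10.2 pos [515.6 -58.8 152.2] yaw 1.4 q7 -24 open 85 F [ 0.8  0.6 -0.1] -> dxyz 5.94 -24.65 1.23 wz -11.6 or 168.4; tilt 0.14 -0.60
t 10.2 pos [515.6 -58.8 152.2] yaw 1.4 q7 -24 open 85 F [ 0.8  0.6 -0.1] -> dxyz 0.64 -32.88 1.15 wz -70.6 or 109.4; tilt 0.14 -0.60
```

Emit:
{"method": "servo_tool", "body": {
  "series": [
    {"wx": 0,"wy": 0,"wz": -71,"dx": 0.4,"dy": -32.9,"dz": 0,"hand": 1},
    {"wx": 0,"wy": 0,"wz": -71,"dx": 0.4,"dy": -32.9,"dz": 0,"hand": 1},
    {"wx": 0,"wy": 0,"wz": -71,"dx": 0.4,"dy": -32.9,"dz": 0,"hand": 1},
    {"wx": 0,"wy": 0,"wz": -71,"dx": 0.4,"dy": -32.9,"dz": 0,"hand": 1},
    {"wx": 0,"wy": 0,"wz": -71,"dx": 0.4,"dy": -32.9,"dz": 0,"hand": 1},
    {"wx": 0,"wy": 0,"wz": -71,"dx": 0.4,"dy": -32.9,"dz": 0,"hand": 1},
    {"wx": 0,"wy": 0,"wz": -71,"dx": 0.4,"dy": -32.9,"dz": 2,"hand": 1},
    {"wx": 0,"wy": 0,"wz": -71,"dx": 0.4,"dy": -32.9,"dz": 4,"hand": 1},
    {"wx": 0,"wy": 0,"wz": -71,"dx": 0.4,"dy": -32.9,"dz": 4,"hand": 1},
    {"wx": 0,"wy": 0,"wz": -71,"dx": 0.4,"dy": -32.9,"dz": 4,"hand": 1}
  ]
}}

```text
t: 11.2
eef_pos: [506.1, 269.7, 104.8]
ee_rot: [[0.301, 0.954, -0.002], [0.954, -0.301, -0.001], [-0.001, -0.001, -1.0]]
contact_force: [0.7, 0.7, 0.2]
opening: 85.4
```

```bash
python3 -c "
from look import *
items('scene')
plan(514,270,53,72)"
```

```text
stop (array([ 399.3, -328.2]), (35.93840408325195, 30.323774337768555), 29.145343780517578, np.float64(102.62577697897461), 120, array([ 400.8, -329.4,  100.9]))
item 514.4 269.5  w 53 h 74 a 70.4 z 68.1 n 203 rgb [100.2 107.9 112.4]
item 569.3 189.5  w 61 h 60 a 12.2 z 74.5 n 235 rgb [61.3 68.4 74.7]
t 11.2 pos [506.6 269.7 105.5] yaw 72.4 q7 2 open 86 F [0.2 0.2 0.3] -> dxyz 0.26 0.70 5.25 wz 0.4 or -179.6; tilt -0.03 0.02
```

Emit:
{"method": "servo_tool", "body": {
  "series": [
    {"wx": 0,"wy": 0,"wz": 0,"dx": 0.2,"dy": 0.7,"dz": 3,"hand": 1},
    {"wx": 0,"wy": 0,"wz": 0,"dx": 0.2,"dy": 0.7,"dz": 4.6,"hand": 1},
    {"wx": 0,"wy": 0,"wz": 0,"dx": 0.2,"dy": 0.7,"dz": 5.2,"hand": 1},
    {"wx": 0,"wy": 0,"wz": 0,"dx": 0.2,"dy": 0.7,"dz": 5.2,"hand": 0.2},
    {"wx": 0,"wy": 0,"wz": 0,"dx": 0.2,"dy": 0.7,"dz": 5.2,"hand": 0.2},
    {"wx": 0,"wy": 0,"wz": 0,"dx": 0.2,"dy": 0.7,"dz": 5.2,"hand": 0.2},
    {"wx": 0,"wy": 0,"wz": 0,"dx": 0.2,"dy": 0.7,"dz": 5.2,"hand": 0.2},
    {"wx": 0,"wy": 0,"wz": 0,"dx": 0.2,"dy": 0.7,"dz": 5.2,"hand": 0.2},
    {"wx": 0,"wy": 0,"wz": 0,"dx": 0.2,"dy": 0.7,"dz": 5.2,"hand": 0.2},
    {"wx": 0,"wy": 0,"wz": 0,"dx": 0.2,"dy": 0.7,"dz": 1,"hand": 0.2},
    {"wx": 0,"wy": 0,"wz": 0,"dx": 0.2,"dy": 0.7,"dz": -4,"hand": 0.2},
    {"wx": 0,"wy": 0,"wz": 0,"dx": 0.2,"dy": 0.7,"dz": -4,"hand": 0.2}
  ]
}}

```text
t: 12.45
eef_pos: [516.8, 272.7, 152.4]
ee_rot: [[0.302, 0.953, 0.008], [0.953, -0.302, 0.006], [0.008, 0.006, -1.0]]
contact_force: [0.1, 0.6, -1.4]
opening: 48.2
```

```bash
python3 -c "
from h import *
plan(635,-5,130,1.4)"
```

```text
t 12.4 pos [516.8 272.7 152.4] yaw 72.4 q7 5 open 48 F [ 0.1  0.6 -1.4] -> dxyz -22.93 19.63 2.19 wz 71.0 or -109.0; tilt 0.37 -0.45
```

Emit:
{"method": "servo_tool", "body": {
  "series": [
    {"wx": 0,"wy": 0,"wz": 71,"dx": -22.9,"dy": 19.6,"dz": 0,"hand": 0.2},
    {"wx": 0,"wy": 0,"wz": 71,"dx": -22.9,"dy": 19.6,"dz": 0,"hand": 0.2},
    {"wx": 0,"wy": 0,"wz": 71,"dx": -22.9,"dy": 19.6,"dz": 0,"hand": 0.2},
    {"wx": 0,"wy": 0,"wz": 71,"dx": -22.9,"dy": 19.6,"dz": 0,"hand": 0.2},
    {"wx": 0,"wy": 0,"wz": 71,"dx": -22.9,"dy": 19.6,"dz": 0,"hand": 0.2},
    {"wx": 0,"wy": 0,"wz": 71,"dx": -22.9,"dy": 19.6,"dz": 0,"hand": 0.2},
    {"wx": 0,"wy": 0,"wz": 71,"dx": -22.9,"dy": 19.6,"dz": 2,"hand": 0.2},
    {"wx": 0,"wy": 0,"wz": 71,"dx": -22.9,"dy": 19.6,"dz": 5,"hand": 0.2},
    {"wx": 0,"wy": 0,"wz": 71,"dx": -22.9,"dy": 19.6,"dz": 9,"hand": 0.2},
    {"wx": 0,"wy": 0,"wz": 71,"dx": -22.9,"dy": 19.6,"dz": 13,"hand": 0.2},
    {"wx": 0,"wy": 0,"wz": 71,"dx": -22.9,"dy": 19.6,"dz": 14,"hand": 0.2},
    {"wx": 0,"wy": 0,"wz": 71,"dx": -22.9,"dy": 19.6,"dz": 14,"hand": 0.2}
  ]
}}

```text
t: 13.65
eef_pos: [631.9, -8.6, 7.9]
ee_rot: [[1.0, 0.025, -0.0], [0.025, -1.0, -0.003], [-0.0, 0.003, -1.0]]
contact_force: [-6.9, -3.1, 15.1]
opening: 48.6
```

Emit:
{"method": "servo_tool", "body": {
  "series": [
    {"wx": 0,"wy": 0,"wz": 0,"dx": 0,"dy": 0,"dz": 0,"hand": 0.8},
    {"wx": 0,"wy": 0,"wz": 0,"dx": 0,"dy": 0,"dz": 0,"hand": 0.8},
    {"wx": 0,"wy": 0,"wz": 0,"dx": 0,"dy": 0,"dz": 0,"hand": 1},
    {"wx": 0,"wy": 0,"wz": 0,"dx": 0,"dy": 0,"dz": -3,"hand": 1},
    {"wx": 0,"wy": 0,"wz": 0,"dx": 0,"dy": 0,"dz": -8,"hand": 1},
    {"wx": 0,"wy": 0,"wz": 0,"dx": 0,"dy": 0,"dz": -13,"hand": 1}
  ]
}}

```text
t: 14.25
eef_pos: [630.9, -8.0, 136.2]
ee_rot: [[1.0, 0.025, -0.003], [0.025, -1.0, 0.001], [-0.003, -0.001, -1.0]]
contact_force: [1.5, -0.1, -0.1]
opening: 85.5
```

```bash
python3 -c "
from look import *
items('top');items('scene')
plan(569,188.5,110,103)"
```

```text
stop (array([ 396.3, -321.7]), (33.396263122558594, 38.6591682434082), 59.39290237426758, np.float64(103.64549243332658), 129, array([ 396.2, -320.9,  102.6]))
item 568.0 190.7  w 61 h 61 a 14.5 z 75.5 n 439 rgb [ 98.5 126.1 146.1]
stop (array([ 399.4, -327.7]), (35.4625129699707, 30.567970275878906), 24.03229522705078, np.float64(102.33160170075377), 122, array([ 400.7, -329.5,  100.9]))
t 14.3 pos [636.5  -6.5 143.3] yaw 1.4 q7 -29 open 85 F [ 0.5  1.2 -0.1] -> dxyz -6.30 -19.66 3.27 wz 78.4 or -101.6; tilt -0.04 -0.66
```

Emit:
{"method": "servo_tool", "body": {
  "series": [
    {"wx": 0,"wy": 0,"wz": -101.5,"dx": -6.5,"dy": -19.6,"dz": 0,"hand": 1},
    {"wx": 0,"wy": 0,"wz": -101.5,"dx": -6.5,"dy": -19.6,"dz": 0,"hand": 1},
    {"wx": 0,"wy": 0,"wz": -101.5,"dx": -6.5,"dy": -19.6,"dz": 0,"hand": 1},
    {"wx": 0,"wy": 0,"wz": -101.5,"dx": -6.5,"dy": -19.6,"dz": 0,"hand": 1},
    {"wx": 0,"wy": 0,"wz": -101.5,"dx": -6.5,"dy": -19.6,"dz": 0,"hand": 1},
    {"wx": 0,"wy": 0,"wz": -101.5,"dx": -6.5,"dy": -19.6,"dz": 0,"hand": 1},
    {"wx": 0,"wy": 0,"wz": -101.5,"dx": -6.5,"dy": -19.6,"dz": 0,"hand": 1},
    {"wx": 0,"wy": 0,"wz": -101.5,"dx": -6.5,"dy": -19.6,"dz": 0,"hand": 1},
    {"wx": 0,"wy": 0,"wz": -101.5,"dx": -6.5,"dy": -19.6,"dz": 0,"hand": 1},
    {"wx": 0,"wy": 0,"wz": -101.5,"dx": -6.5,"dy": -19.6,"dz": 0,"hand": 1},
    {"wx": 0,"wy": 0,"wz": -101.5,"dx": -6.5,"dy": -19.6,"dz": 2,"hand": 1},
    {"wx": 0,"wy": 0,"wz": -101.5,"dx": -6.5,"dy": -19.6,"dz": 3.5,"hand": 1}
  ]
}}

```text
t: 15.55
eef_pos: [562.0, 185.9, 99.9]
ee_rot: [[-0.229, 0.973, -0.0], [0.973, 0.229, -0.0], [-0.0, -0.0, -1.0]]
contact_force: [-0.2, -0.7, -0.1]
opening: 85.4
```

```bash
python3 -c "
from look import *
items('scene')
plan(569,188.5,54,103)"
```

```text
stop (array([ 399.4, -328.1]), (35.38987350463867, 33.30501174926758), 17.42572593688965, np.float64(103.17512037138385), 121, array([ 400.8, -329.6,  101.1]))
item 568.8 189.1  w 61 h 59 a 12.9 z 74.2 n 160 rgb [66.2 75.5 86. ]
t 15.6 pos [560.6 184.9  97.1] yaw 103.5 q7 40 open 85 F [-1.4 -1.2 -1.8] -> dxyz 0.16 0.91 4.30 wz 0.5 or -179.5; tilt -0.24 0.03
```

Emit:
{"method": "servo_tool", "body": {
  "series": [
    {"wx": 0,"wy": 0,"wz": 0.5,"dx": 0.2,"dy": 0.8,"dz": 2,"hand": 1},
    {"wx": 0,"wy": 0,"wz": 0.5,"dx": 0.2,"dy": 0.8,"dz": 3.8,"hand": 1},
    {"wx": 0,"wy": 0,"wz": 0.5,"dx": 0.2,"dy": 0.8,"dz": 4.6,"hand": 1},
    {"wx": 0,"wy": 0,"wz": 0.5,"dx": 0.2,"dy": 0.8,"dz": 4.6,"hand": 0.2},
    {"wx": 0,"wy": 0,"wz": 0.5,"dx": 0.2,"dy": 0.8,"dz": 4.6,"hand": 0.2},
    {"wx": 0,"wy": 0,"wz": 0.5,"dx": 0.2,"dy": 0.8,"dz": 4.6,"hand": 0.2},
    {"wx": 0,"wy": 0,"wz": 0.5,"dx": 0.2,"dy": 0.8,"dz": 4.6,"hand": 0.2},
    {"wx": 0,"wy": 0,"wz": 0.5,"dx": 0.2,"dy": 0.8,"dz": 4.6,"hand": 0.2}
  ]
}}

```text
t: 16.4
eef_pos: [569.8, 190.2, 55.9]
ee_rot: [[-0.215, 0.977, 0.001], [0.977, 0.215, 0.0], [0.0, 0.001, -1.0]]
contact_force: [0.3, -0.4, 4.9]
opening: 56.7
```

Emit:
{"method": "servo_tool", "body": {
  "series": [
    {"wx": 0,"wy": 0,"wz": 0,"dx": 0,"dy": 0,"dz": 0,"hand": 0.2},
    {"wx": 0,"wy": 0,"wz": 0,"dx": 0,"dy": 0,"dz": -4,"hand": 0.2},
    {"wx": 0,"wy": 0,"wz": 0,"dx": 0,"dy": 0,"dz": -9,"hand": 0.2},
    {"wx": 0,"wy": 0,"wz": 0,"dx": 0,"dy": 0,"dz": -9,"hand": 0.2}
  ]
}}

```text
t: 16.8
eef_pos: [572.2, 192.6, 151.3]
ee_rot: [[-0.215, 0.977, 0.008], [0.977, 0.215, 0.004], [0.002, 0.009, -1.0]]
contact_force: [1.0, 0.1, 0.6]
opening: 56.7
```

```bash
python3 -c "
from look import *
plan(635,-100,130,1.4)"
```

```text
t 16.8 pos [572.2 192.6 151.3] yaw 102.4 q7 42 open 57 F [1.  0.1 0.6] -> dxyz -29.93 -0.19 2.05 wz -79.0 or 101.0; tilt 0.53 -0.14
```

Emit:
{"method": "servo_tool", "body": {
  "series": [
    {"wx": 0,"wy": 0,"wz": 101,"dx": -29.9,"dy": -0.2,"dz": 0,"hand": 0.2},
    {"wx": 0,"wy": 0,"wz": 101,"dx": -29.9,"dy": -0.2,"dz": 0,"hand": 0.2},
    {"wx": 0,"wy": 0,"wz": 101,"dx": -29.9,"dy": -0.2,"dz": 0,"hand": 0.2},
    {"wx": 0,"wy": 0,"wz": 101,"dx": -29.9,"dy": -0.2,"dz": 0,"hand": 0.2},
    {"wx": 0,"wy": 0,"wz": 101,"dx": -29.9,"dy": -0.2,"dz": 0,"hand": 0.2},
    {"wx": 0,"wy": 0,"wz": 101,"dx": -29.9,"dy": -0.2,"dz": 0,"hand": 0.2},
    {"wx": 0,"wy": 0,"wz": 101,"dx": -29.9,"dy": -0.2,"dz": 0,"hand": 0.2},
    {"wx": 0,"wy": 0,"wz": 101,"dx": -29.9,"dy": -0.2,"dz": 0,"hand": 0.2},
    {"wx": 0,"wy": 0,"wz": 101,"dx": -29.9,"dy": -0.2,"dz": 1,"hand": 0.2},
    {"wx": 0,"wy": 0,"wz": 101,"dx": -29.9,"dy": -0.2,"dz": 4,"hand": 0.2},
    {"wx": 0,"wy": 0,"wz": 101,"dx": -29.9,"dy": -0.2,"dz": 7,"hand": 0.2},
    {"wx": 0,"wy": 0,"wz": 101,"dx": -29.9,"dy": -0.2,"dz": 9,"hand": 0.2}
  ]
}}

```text
t: 18.0
eef_pos: [630.3, -103.0, 52.4]
ee_rot: [[1.0, 0.019, -0.003], [0.019, -1.0, -0.0], [-0.003, 0.0, -1.0]]
contact_force: [0.3, -1.2, -0.5]
opening: 56.5
```

```bash
python3 -c "
from look import *
plan(635,-100,13,1.4)"
```

```text
t 18.0 pos [ 630.3 -103.    52.4] yaw 1.1 q7 -25 open 56 F [ 0.3 -1.2 -0.5] -> dxyz 0.49 -0.29 3.94 wz -0.3 or 179.7; tilt 0.02 0.15
```

Emit:
{"method": "servo_tool", "body": {
  "series": [
    {"wx": 0,"wy": 0,"wz": 0,"dx": 0,"dy": 0,"dz": 2.5,"hand": 0.2},
    {"wx": 0,"wy": 0,"wz": 0,"dx": 0,"dy": 0,"dz": 4,"hand": 0.2},
    {"wx": 0,"wy": 0,"wz": 0,"dx": 0,"dy": 0,"dz": 4,"hand": 0.2},
    {"wx": 0,"wy": 0,"wz": 0,"dx": 0,"dy": 0,"dz": 4,"hand": 0.8},
    {"wx": 0,"wy": 0,"wz": 0,"dx": 0,"dy": 0,"dz": 4,"hand": 0.8},
    {"wx": 0,"wy": 0,"wz": 0,"dx": 0,"dy": 0,"dz": 4,"hand": 1},
    {"wx": 0,"wy": 0,"wz": 0,"dx": 0,"dy": 0,"dz": 1,"hand": 1},
    {"wx": 0,"wy": 0,"wz": 0,"dx": 0,"dy": 0,"dz": -4,"hand": 1},
    {"wx": 0,"wy": 0,"wz": 0,"dx": 0,"dy": 0,"dz": -9,"hand": 1},
    {"wx": 0,"wy": 0,"wz": 0,"dx": 0,"dy": 0,"dz": -13,"hand": 1},
    {"wx": 0,"wy": 0,"wz": 0,"dx": -15,"dy": 20,"dz": -14,"hand": 1},
    {"wx": 0,"wy": 0,"wz": 0,"dx": -15,"dy": 20,"dz": -14,"hand": 1}
  ]
}}

```text
t: 19.2
eef_pos: [575.2, -182.7, 192.0]
ee_rot: [[1.0, 0.029, 0.005], [0.03, -1.0, -0.002], [0.005, 0.002, -1.0]]
contact_force: [-0.4, -1.5, 0.1]
opening: 85.6
```

```bash
python3 - <<'E'
from look import *
c,P=items('top'); c2,_=items('scene')
a=c['color'][60:310,60:430]; b=c2['color'][80:330,100:400]
im=np.hstack([a,b]); cv2.imwrite('pics/tray.png',cv2.resize(im,(800,int(250*800/670)))[:,:,::-1])
b=(P[...,0]>455)&(P[...,0]<705)&(P[...,1]>-150)&(P[...,1]<42)&(P[...,2]>15)&(P[...,2]<80)
N,l,st,ce=cv2.connectedComponentsWithStats(b.astype(np.uint8))
for k in range(1,N):
    if st[k,4]>60:
        Q=P[l==k]; print('in tray',np.nanmean(Q,0),cv2.minAreaRect(np.float32(Q[:,:2])),st[k,4])
plan(394.7,-325.3,150,1.4)
E
```

```text
stop None
stop (array([ 398.9, -327.4]), (35.7144660949707, 30.526670455932617), 27.839542388916016, np.float64(102.50169936109637), 121, array([ 400.5, -329.4,  100.7]))
in tray [ 630.9 -101.9   31. ] ((631.7664184570312, -102.30354309082031), (57.56596374511719, 59.23237228393555), 0.7448514103889465) 396
in tray [631.   -6.1  24.8] ((631.4940795898438, -6.074474334716797), (48.8466796875, 69.15020751953125), 0.5807667970657349) 405
in tray [511.7 -63.9  50.8] ((511.802490234375, -63.48627853393555), (52.291133880615234, 55.34537887573242), 0.09919832646846771) 298
t 19.3 pos [ 569.9 -193.8  189. ] yaw 0.7 q7 -11 open 85 F [ 0.1 -0.6 -1.3] -> dxyz -17.67 12.90 4.04 wz -0.7 or 179.3; tilt 0.38 0.18
```

View pics/tray.png

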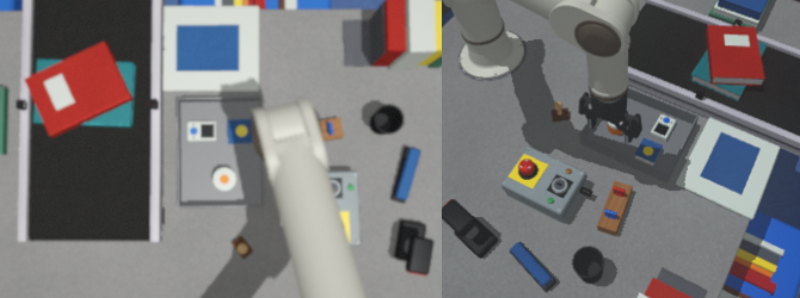

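The tray holds the tub, player and book, and the belt is clear. The stop still reads latched in. Next is the stop release.

Emit:
{"method": "servo_tool", "body": {
  "series": [
    {"wx": 0,"wy": 0,"wz": -0.7,"dx": -17.7,"dy": 13.2,"dz": 0,"hand": 1},
    {"wx": 0,"wy": 0,"wz": -0.7,"dx": -17.7,"dy": 13.2,"dz": 0,"hand": 1},
    {"wx": 0,"wy": 0,"wz": -0.7,"dx": -17.7,"dy": 13.2,"dz": 0,"hand": 1},
    {"wx": 0,"wy": 0,"wz": -0.7,"dx": -17.7,"dy": 13.2,"dz": 0,"hand": 1},
    {"wx": 0,"wy": 0,"wz": -0.7,"dx": -17.7,"dy": 13.2,"dz": 0,"hand": 1},
    {"wx": 0,"wy": 0,"wz": -0.7,"dx": -17.7,"dy": 13.2,"dz": 3,"hand": 1},
    {"wx": 0,"wy": 0,"wz": -0.7,"dx": -17.7,"dy": 13.2,"dz": 6,"hand": 1},
    {"wx": 0,"wy": 0,"wz": -0.7,"dx": -17.7,"dy": 13.2,"dz": 6,"hand": 1},
    {"wx": 0,"wy": 0,"wz": -0.7,"dx": -17.7,"dy": 13.2,"dz": 6,"hand": 1}
  ]
}}

```text
t: 20.2
eef_pos: [400.5, -319.8, 129.6]
ee_rot: [[0.999, 0.038, 0.0], [0.038, -0.999, 0.0], [0.0, -0.0, -1.0]]
contact_force: [0.2, -0.3, 0.4]
opening: 85.4
```

```bash
python3 - <<'E'
from look import *
plan(395.2,-325.3,78,1.4)
E
```

```text
t 20.2 pos [ 400.5 -319.8  129.6] yaw 2.2 q7 6 open 85 F [ 0.2 -0.3  0.4] -> dxyz -0.55 0.53 5.16 wz 0.8 or -179.2; tilt -0.02 -0.00
```

Emit:
{"method": "servo_tool", "body": {
  "series": [
    {"wx": 0,"wy": 0,"wz": 0.8,"dx": -0.55,"dy": 0.55,"dz": 2,"hand": 1},
    {"wx": 0,"wy": 0,"wz": 0.8,"dx": -0.55,"dy": 0.55,"dz": 4,"hand": 1},
    {"wx": 0,"wy": 0,"wz": 0.8,"dx": -0.55,"dy": 0.55,"dz": 5.1,"hand": 1},
    {"wx": 0,"wy": 0,"wz": 0.8,"dx": -0.55,"dy": 0.55,"dz": 5.1,"hand": 1},
    {"wx": 0,"wy": 0,"wz": 0.8,"dx": -0.55,"dy": 0.55,"dz": 5.1,"hand": 0.2},
    {"wx": 0,"wy": 0,"wz": 0.8,"dx": -0.55,"dy": 0.55,"dz": 5.1,"hand": 0.2},
    {"wx": 0,"wy": 0,"wz": 0.8,"dx": -0.55,"dy": 0.55,"dz": 5.1,"hand": 0.2},
    {"wx": 0,"wy": 0,"wz": 0.8,"dx": -0.55,"dy": 0.55,"dz": 5.1,"hand": 0.2},
    {"wx": 0,"wy": 0,"wz": 0.8,"dx": -0.55,"dy": 0.55,"dz": 5.1,"hand": 0.2},
    {"wx": 0,"wy": 0,"wz": 0.8,"dx": -0.55,"dy": 0.55,"dz": 5.1,"hand": 0.2}
  ]
}}

```text
t: 21.2
eef_pos: [394.5, -326.2, 78.1]
ee_rot: [[1.0, 0.023, -0.0], [0.023, -1.0, -0.001], [-0.0, 0.001, -1.0]]
contact_force: [-3.6, -0.6, 3.3]
opening: 37.7
```

Emit:
{"method": "servo_tool", "body": {
  "series": [
    {"wx": 0,"wy": 0,"wz": 6,"dx": 0,"dy": 0,"dz": 0,"hand": 0.2},
    {"wx": 0,"wy": 0,"wz": 12,"dx": 0,"dy": 0,"dz": 0,"hand": 0.2},
    {"wx": 0,"wy": 0,"wz": 18,"dx": 0,"dy": 0,"dz": 0,"hand": 0.2},
    {"wx": 0,"wy": 0,"wz": 24,"dx": 0,"dy": 0,"dz": 0,"hand": 0.2},
    {"wx": 0,"wy": 0,"wz": 30,"dx": 0,"dy": 0,"dz": 0,"hand": 0.2},
    {"wx": 0,"wy": 0,"wz": 36,"dx": 0,"dy": 0,"dz": 0,"hand": 0.2},
    {"wx": 0,"wy": 0,"wz": 39,"dx": 0,"dy": 0,"dz": -0.2,"hand": 0.2},
    {"wx": 0,"wy": 0,"wz": 39,"dx": 0,"dy": 0,"dz": -0.6,"hand": 0.2},
    {"wx": 0,"wy": 0,"wz": 39,"dx": 0,"dy": 0,"dz": -0.6,"hand": 0.2}
  ]
}}

```text
t: 22.1
eef_pos: [393.5, -326.0, 84.0]
ee_rot: [[0.792, -0.61, -0.002], [-0.61, -0.792, -0.0], [-0.002, 0.002, -1.0]]
contact_force: [-4.8, 0.0, 1.2]
opening: 37.5
```

Emit:
{"method": "servo_tool", "body": {
  "series": [
    {"wx": 0,"wy": 0,"wz": 0,"dx": 0,"dy": 0,"dz": 0,"hand": 0.9},
    {"wx": 0,"wy": 0,"wz": 0,"dx": 0,"dy": 0,"dz": 0,"hand": 1},
    {"wx": 0,"wy": 0,"wz": 0,"dx": 0,"dy": 0,"dz": 0,"hand": 1},
    {"wx": 0,"wy": 0,"wz": 0,"dx": 0,"dy": 0,"dz": -5,"hand": 1},
    {"wx": 0,"wy": 0,"wz": 0,"dx": 0,"dy": 0,"dz": -9,"hand": 1},
    {"wx": 0,"wy": 0,"wz": 0,"dx": 12,"dy": -12,"dz": -10,"hand": 1},
    {"wx": 0,"wy": 0,"wz": 0,"dx": 12,"dy": -12,"dz": -10,"hand": 1},
    {"wx": 0,"wy": 0,"wz": 0,"dx": 12,"dy": -12,"dz": -10,"hand": 1},
    {"wx": 0,"wy": 0,"wz": 0,"dx": 12,"dy": -12,"dz": -10,"hand": 1}
  ]
}}

```text
t: 23.0
eef_pos: [568.4, -301.8, 184.8]
ee_rot: [[0.793, -0.609, 0.005], [-0.609, -0.793, 0.002], [0.003, -0.004, -1.0]]
contact_force: [0.8, -0.7, -0.2]
opening: 85.3
```

```bash
python3 - <<'E'
from look import *
items('scene'); items('top')
plan(623.8,-258.5,130,99.7)
w=capture('wrist'); save(w,'w1'); print(np.linalg.inv(w['world_to_cam']))
E
```

```text
stop (array([ 397.7, -327.4]), (35.53863525390625, 34.20539093017578), 85.54788208007812, np.float64(108.36046817803486), 128, array([ 400.7, -329.3,  106.5]))
stop (array([ 395.2, -318.8]), (28.95912742614746, 35.7149772644043), 87.60421752929688, np.float64(109.80624469139377), 108, array([ 394.9, -319. ,  108.4]))
t 23.1 pos [ 567.3 -301.4  184.2] yaw -37.4 q7 -35 open 85 F [-0.1  1.2 -0.5] -> dxyz 1.87 -6.82 5.46 wz 42.9 or -137.1; tilt -0.24 -0.10
[[   0.8   -0.6   -0.2  614.4]
 [  -0.6   -0.8   -0.2 -240.7]
 [   0.     0.3   -1.   327.1]
 [   0.     0.     0.     1. ]]
```

Both cameras read the stop back at its original height, so it is out. Now the key. I need to grip it at tool yaw 99.7 so the wrist has room for the clockwise turn.

Emit:
{"method": "servo_tool", "body": {
  "series": [
    {"wx": 0,"wy": 0,"wz": -90,"dx": 1.9,"dy": -6.8,"dz": 0,"hand": 0.5},
    {"wx": 0,"wy": 0,"wz": -90,"dx": 1.9,"dy": -6.8,"dz": 0,"hand": 0.5},
    {"wx": 0,"wy": 0,"wz": -90,"dx": 1.9,"dy": -6.8,"dz": 0,"hand": 0.5},
    {"wx": 0,"wy": 0,"wz": -90,"dx": 1.9,"dy": -6.8,"dz": 0,"hand": 0.5},
    {"wx": 0,"wy": 0,"wz": -90,"dx": 1.9,"dy": -6.8,"dz": 0,"hand": 0.5},
    {"wx": 0,"wy": 0,"wz": -90,"dx": 1.9,"dy": -6.8,"dz": 0,"hand": 0.5},
    {"wx": 0,"wy": 0,"wz": -90,"dx": 1.9,"dy": -6.8,"dz": 0,"hand": 0.5},
    {"wx": 0,"wy": 0,"wz": -90,"dx": 1.9,"dy": -6.8,"dz": 0,"hand": 0.5},
    {"wx": 0,"wy": 0,"wz": -90,"dx": 1.9,"dy": -6.8,"dz": 0,"hand": 0.5},
    {"wx": 0,"wy": 0,"wz": -90,"dx": 1.9,"dy": -6.8,"dz": 0,"hand": 0.5},
    {"wx": 0,"wy": 0,"wz": -90,"dx": 1.9,"dy": -6.8,"dz": 0,"hand": 0.5},
    {"wx": 0,"wy": 0,"wz": -90,"dx": 1.9,"dy": -6.8,"dz": 0,"hand": 0.5}
  ]
}}

```text
t: 24.35
eef_pos: [618.3, -263.3, 183.4]
ee_rot: [[0.612, 0.791, -0.001], [0.791, -0.612, -0.0], [-0.001, -0.001, -1.0]]
contact_force: [-0.9, -0.0, -0.6]
opening: 42.8
```

Emit:
{"method": "servo_tool", "body": {
  "series": [
    {"wx": 0,"wy": 0,"wz": -47,"dx": 0,"dy": 0,"dz": 5,"hand": 0.5},
    {"wx": 0,"wy": 0,"wz": -47,"dx": 0,"dy": 0,"dz": 5,"hand": 0.5},
    {"wx": 0,"wy": 0,"wz": -47,"dx": 0,"dy": 0,"dz": 5,"hand": 0.5},
    {"wx": 0,"wy": 0,"wz": -47,"dx": 0,"dy": 0,"dz": 5,"hand": 0.5},
    {"wx": 0,"wy": 0,"wz": -47,"dx": 0,"dy": 0,"dz": 5,"hand": 0.5},
    {"wx": 0,"wy": 0,"wz": -47,"dx": 0,"dy": 0,"dz": 5,"hand": 0.5},
    {"wx": 0,"wy": 0,"wz": -47,"dx": 0,"dy": 0,"dz": 5,"hand": 0.5},
    {"wx": 0,"wy": 0,"wz": -47,"dx": 0,"dy": 0,"dz": 5,"hand": 0.5}
  ]
}}

```text
t: 25.15
eef_pos: [619.2, -262.7, 133.8]
ee_rot: [[-0.158, 0.987, -0.0], [0.987, 0.158, -0.0], [-0.0, -0.0, -1.0]]
contact_force: [0.1, -0.0, 0.5]
opening: 42.6
```

```bash
python3 - <<'E'
from look import *
w=capture('wrist'); save(w,'w2'); P=cloud(w)
hs=cv2.cvtColor(w['color'],cv2.COLOR_RGB2HSV).astype(int); H,S,V=hs[...,0],hs[...,1],hs[...,2]
red=((H<8)|(H>172))&(S>120)&(V>50)
print('key top',rect(P,w,(624,-258),40,60,80,red)); print('blk',rect(P,w,(629,-290),90,25,45))
plan(623.8,-258.7,130,99.7)
E
```

```text
key top (array([ 623.1, -258.6]), (29.68275260925293, 7.822212219238281), 9.273799896240234, np.float64(69.17326461649336), 413, array([ 621.9, -258.8,   68.7]))
blk (array([ 629.6, -290. ]), (50.667724609375, 131.01904296875), 9.456727027893066, np.float64(36.05262024800905), 7342, array([ 626.2, -288.8,   35.8]))
t 25.2 pos [ 619.3 -262.6  133.9] yaw 99.1 q7 83 open 43 F [0.3 0.4 0.3] -> dxyz 0.31 0.50 0.39 wz -0.6 or 179.4; tilt -0.02 0.02
```

View pics/w2.png

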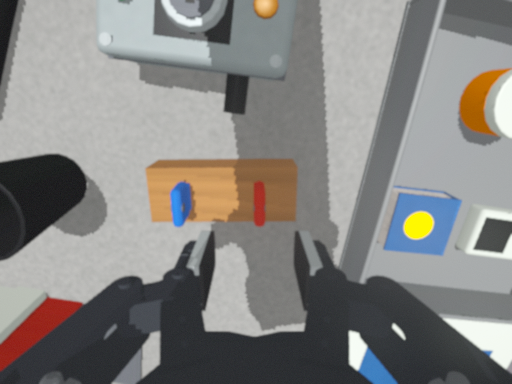

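The wrist view shows the red key at (260,203), between the open fingers, and the blue key at (180,203). Depth gives the key at (623.5,-258.6) with yaw 9.4.

Emit:
{"method": "servo_tool", "body": {
  "series": [
    {"wx": 0,"wy": 0,"wz": -0.3,"dx": 0.35,"dy": 0.45,"dz": 3,"hand": 0.5},
    {"wx": 0,"wy": 0,"wz": -0.3,"dx": 0.35,"dy": 0.45,"dz": 5,"hand": 0.5},
    {"wx": 0,"wy": 0,"wz": -0.3,"dx": 0.35,"dy": 0.45,"dz": 5,"hand": 0.5},
    {"wx": 0,"wy": 0,"wz": -0.3,"dx": 0.35,"dy": 0.45,"dz": 5,"hand": 0.5}
  ]
}}

```text
t: 25.6
eef_pos: [623.2, -257.9, 83.6]
ee_rot: [[-0.166, 0.986, -0.001], [0.986, 0.166, 0.001], [0.001, -0.001, -1.0]]
contact_force: [0.2, 0.1, 0.5]
opening: 42.5
```

```bash
python3 - <<'E'
from look import *
plan(623.7,-258.6,42,99.4)
E
```

```text
t 25.6 pos [ 623.2 -257.9   83.6] yaw 99.6 q7 81 open 42 F [0.2 0.1 0.5] -> dxyz -0.08 0.04 4.16 wz 0.2 or -179.8; tilt -0.05 -0.04
```

Emit:
{"method": "servo_tool", "body": {
  "series": [
    {"wx": 0,"wy": 0,"wz": 0,"dx": -0.07,"dy": 0,"dz": 2,"hand": 0.5},
    {"wx": 0,"wy": 0,"wz": 0,"dx": -0.07,"dy": 0,"dz": 3.6,"hand": 0.5},
    {"wx": 0,"wy": 0,"wz": 0,"dx": -0.07,"dy": 0,"dz": 4.1,"hand": 0.5},
    {"wx": 0,"wy": 0,"wz": 0,"dx": -0.07,"dy": 0,"dz": 4.1,"hand": 0.5},
    {"wx": 0,"wy": 0,"wz": 0,"dx": -0.07,"dy": 0,"dz": 4.1,"hand": 0.5},
    {"wx": 0,"wy": 0,"wz": 0,"dx": -0.07,"dy": 0,"dz": 4.1,"hand": 0},
    {"wx": 0,"wy": 0,"wz": 0,"dx": -0.07,"dy": 0,"dz": 4.1,"hand": 0},
    {"wx": 0,"wy": 0,"wz": 0,"dx": -0.07,"dy": 0,"dz": 4.1,"hand": 0},
    {"wx": 0,"wy": 0,"wz": 0,"dx": -0.07,"dy": 0,"dz": 4.1,"hand": 0},
    {"wx": 0,"wy": 0,"wz": 0,"dx": -0.07,"dy": 0,"dz": 4.1,"hand": 0}
  ]
}}

```text
t: 26.6
eef_pos: [624.2, -258.7, 43.7]
ee_rot: [[-0.167, 0.986, 0.001], [0.986, 0.167, -0.0], [-0.001, 0.001, -1.0]]
contact_force: [-0.6, 0.0, 5.5]
opening: 7.9
```

```bash
python3 - <<'E'
from look import *
plan(623.7,-258.6,42,99.4)
E
```

```text
t 26.6 pos [ 624.2 -258.7   43.7] yaw 99.6 q7 80 open 8 F [-0.6  0.   5.5] -> dxyz 0.02 -0.05 0.17 wz 0.2 or -179.8; tilt 0.06 0.03
```

Emit:
{"method": "servo_tool", "body": {
  "series": [
    {"wx": 0,"wy": 0,"wz": 0,"dx": 0,"dy": 0,"dz": -1,"hand": 0},
    {"wx": 0,"wy": 0,"wz": 0,"dx": 0,"dy": 0,"dz": -3,"hand": 0},
    {"wx": 0,"wy": 0,"wz": 0,"dx": 0,"dy": 0,"dz": -6,"hand": 0},
    {"wx": 0,"wy": 0,"wz": 0,"dx": 0,"dy": 0,"dz": -10,"hand": 0},
    {"wx": 0,"wy": 0,"wz": 8.2,"dx": -5.3,"dy": -7.3,"dz": -12,"hand": 0},
    {"wx": 0,"wy": 0,"wz": 8.2,"dx": -5.3,"dy": -7.3,"dz": -12,"hand": 0},
    {"wx": 0,"wy": 0,"wz": 8.2,"dx": -5.3,"dy": -7.3,"dz": -12,"hand": 0},
    {"wx": 0,"wy": 0,"wz": 8.2,"dx": -5.3,"dy": -7.3,"dz": -12,"hand": 0}
  ]
}}

```text
t: 27.4
eef_pos: [559.9, -324.8, 164.4]
ee_rot: [[-0.022, 1.0, 0.001], [1.0, 0.022, -0.001], [-0.001, 0.001, -1.0]]
contact_force: [0.0, 0.4, -0.0]
opening: 8.2
```

```bash
python3 - <<'E'
from look import *
w=capture('wrist'); save(w,'w3'); P=cloud(w); s=monitor.get_state()
hs=cv2.cvtColor(w['color'],cv2.COLOR_RGB2HSV).astype(int); H,S,V=hs[...,0],hs[...,1],hs[...,2]
red=((H<8)|(H>172))&(S>120)&(V>50)
print('stat',rect(P,w,(440,-324),130,60,78)); print('sw',rect(P,w,(490,-323),35,78.5,90))
m=landmark_of('keyhole','wrist')[:2]; print([(d['conf'],d['pixel'],toworld(w,np.array(d['pixel'])[::-1],z=82)) for d in m])
R=s['ee_rot'];T=np.eye(4);Q=(P-s['eef_pos'])@R
n=(np.abs(Q[...,0])<8)&(np.abs(Q[...,1])<25)&(np.abs(Q[...,2])<45)
print('red in hand', (n&red).sum(), np.nanmin(Q[n],0) if n.any() else '', np.nanmax(Q[n],0) if n.any() else '')
plan(489.7,-323,150,91.4)
E
```

```text
stat (array([ 472.5, -322.6]), (115.5042953491211, 130.79039001464844), 1.4163581132888794, np.float64(70.12013877794215), 23328, array([ 466.8, -323. ,   70.3]))
sw (array([ 489.6, -321.6]), (37.536109924316406, 37.08402633666992), 83.3157730102539, np.float64(81.02840136501783), 1795, array([ 489.3, -321.8,   80.7]))
[(0.72, [107.2, 259.8], array([[ 491. , -322.5,   82. ]]))]
red in hand 1334 [ -8.  -17.1 -45. ] [ 8.  14.4 30. ]
t 27.5 pos [ 561.1 -321.9  163.8] yaw 91.5 q7 82 open 8 F [ 0.1  1.1 -0.3] -> dxyz 0.08 -7.14 1.37 wz 0.1 or -179.9; tilt 0.05 -0.02
```

View pics/w3.png

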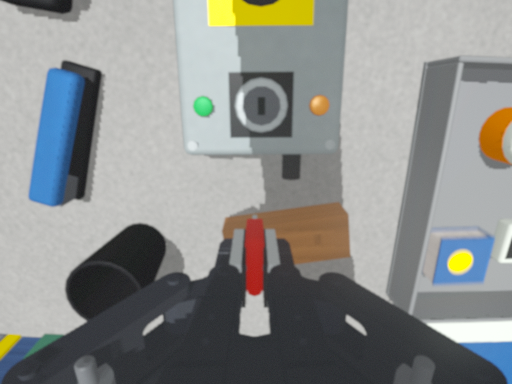

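```bash
python3 - <<'E'
from look import *
w=capture('wrist'); P=cloud(w); s=monitor.get_state(); R=s['ee_rot']; Q=(P-s['eef_pos'])@R
c=w['color']; hs=cv2.cvtColor(c,cv2.COLOR_RGB2HSV).astype(int); H,S,V=hs[...,0],hs[...,1],hs[...,2]
red=((H<8)|(H>172))&(S>120)&(V>50)
n=red&(np.abs(Q[...,0])<10)&(np.abs(Q[...,1])<25)&(np.abs(Q[...,2])<45)
q=Q[n]; print('zq',np.nanpercentile(q[:,2],[1,5,25,50,90])); top=q[q[:,2]<np.nanpercentile(q[:,2],50)]
for z0 in [-28,-26,-24,-20]:
    t=q[np.abs(q[:,2]-z0)<1.5]; 
    if len(t): print(z0,len(t),np.nanpercentile(t,[1,50,99],axis=0)[:,:2])
g=V[80:135,232:292]; ring=cv2.circle(np.zeros(V.shape,np.uint8),(261,106),15,1,-1)
d=(ring>0)&(V<60); print('slot px',d.sum())
ys,xs=np.nonzero(d); W=toworld(w,np.c_[xs,ys],z=82); print('slot',W.mean(0),cv2.minAreaRect(np.float32(W[:,:2])))
print('in tool',(W.mean(0)-s['eef_pos'])@R)
cv2.imwrite('pics/z.png',cv2.resize(c[70:145,220:305],None,fx=7,fy=7)[:,:,::-1])
plan(W.mean(0)[0],W.mean(0)[1],150,91.4)
E
```

```text
zq [-28.3 -27.1 -26.2 -25.3 -10.9]
-28 199 [[ -4.9 -13. ]
 [ -0.5   0.8]
 [  3.3  12.1]]
-26 838 [[ -4.7 -14.9]
 [ -0.9  -1.4]
 [  3.3  13.1]]
-24 392 [[ -5.  -15.9]
 [ -0.9  -6. ]
 [  3.3  13.2]]
-20 59 [[ -4.9 -16.2]
 [ -0.9 -15.1]
 [  3.7 -11.7]]
slot px 80
slot [ 489.6 -322.    82. ] ((489.66412353515625, -322.0065612792969), (10.776435852050781, 2.9912891387939453), 1.5876597166061401)
in tool [  1.3 -71.7  81.4]
t 27.6 pos [ 561.3 -321.4  163.5] yaw 91.6 q7 82 open 8 F [-0.6 -0.1  0.6] -> dxyz 0.13 -7.17 1.34 wz 0.2 or -179.8; tilt 0.04 -0.04
```

View pics/z.png

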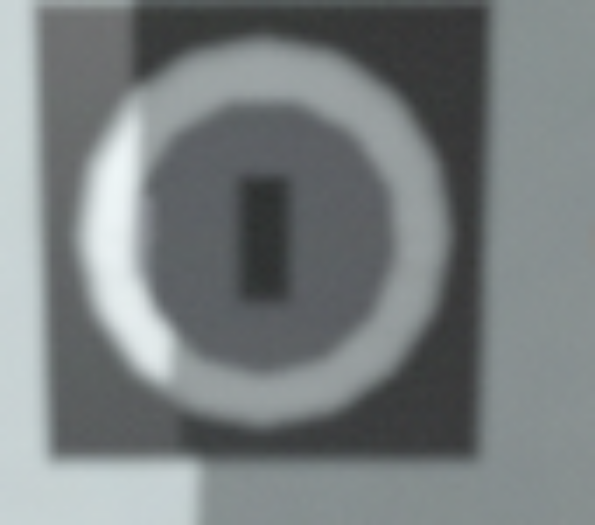

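Crop: the slot is vertical in the image, at crop (264,238), and lines up with home. I move above it and check before inserting.

Emit:
{"method": "servo_tool", "body": {
  "series": [
    {"wx": 0,"wy": 0,"wz": 0.2,"dx": 0.14,"dy": -4,"dz": 0,"hand": 0},
    {"wx": 0,"wy": 0,"wz": 0.2,"dx": 0.14,"dy": -7.1,"dz": 1,"hand": 0},
    {"wx": 0,"wy": 0,"wz": 0.2,"dx": 0.14,"dy": -7.1,"dz": 3.3,"hand": 0},
    {"wx": 0,"wy": 0,"wz": 0.2,"dx": 0.14,"dy": -7.1,"dz": 3.3,"hand": 0},
    {"wx": 0,"wy": 0,"wz": 0.2,"dx": 0.14,"dy": -7.1,"dz": 3.3,"hand": 0},
    {"wx": 0,"wy": 0,"wz": 0.2,"dx": 0.14,"dy": -7.1,"dz": 3.3,"hand": 0}
  ]
}}

```text
t: 28.15
eef_pos: [491.4, -322.4, 131.1]
ee_rot: [[-0.023, 1.0, 0.002], [1.0, 0.023, 0.0], [0.0, 0.002, -1.0]]
contact_force: [-0.1, -0.3, -0.1]
opening: 7.9
```

```bash
python3 - <<'E'
from look import *
plan(490.6,-321.8,117,91.4)
E
```

```text
t 28.1 pos [ 491.4 -322.4  131.1] yaw 91.3 q7 81 open 8 F [-0.1 -0.3 -0.1] -> dxyz 0.06 -0.08 1.41 wz -0.1 or 179.9; tilt 0.11 -0.01
```

Emit:
{"method": "servo_tool", "body": {
  "series": [
    {"wx": 0,"wy": 0,"wz": 0,"dx": 0.05,"dy": -0.07,"dz": 1.0,"hand": 0},
    {"wx": 0,"wy": 0,"wz": 0,"dx": 0.05,"dy": -0.07,"dz": 1.6,"hand": 0},
    {"wx": 0,"wy": 0,"wz": 0,"dx": 0.05,"dy": -0.07,"dz": 2.0,"hand": 0},
    {"wx": 0,"wy": 0,"wz": 0,"dx": 0.05,"dy": -0.07,"dz": 2.0,"hand": 0}
  ]
}}

```text
t: 28.55
eef_pos: [488.7, -322.7, 109.1]
ee_rot: [[-0.021, 1.0, -0.001], [1.0, 0.021, 0.001], [0.001, -0.001, -1.0]]
contact_force: [1.1, 0.5, 1.0]
opening: 7.8
```

Emit:
{"method": "servo_tool", "body": {
  "series": [
    {"wx": 0,"wy": 0,"wz": 0,"dx": 0,"dy": 0,"dz": 0.6,"hand": 0},
    {"wx": 0,"wy": 0,"wz": 0,"dx": 0,"dy": 0,"dz": 1.2,"hand": 0},
    {"wx": 0,"wy": 0,"wz": 0,"dx": 0,"dy": 0,"dz": 1.7,"hand": 0},
    {"wx": 0,"wy": 0,"wz": 0,"dx": 0,"dy": 0,"dz": 2.0,"hand": 0},
    {"wx": 0,"wy": 0,"wz": 0,"dx": 0,"dy": 0,"dz": 2.1,"hand": 0},
    {"wx": 0,"wy": 0,"wz": 0,"dx": 0,"dy": 0,"dz": 2.1,"hand": 0}
  ]
}}

```text
t: 29.15
eef_pos: [488.8, -322.7, 89.6]
ee_rot: [[-0.021, 1.0, -0.001], [1.0, 0.021, -0.0], [-0.0, -0.001, -1.0]]
contact_force: [-1.9, 1.9, 6.3]
opening: 8.1
```

Emit:
{"method": "servo_tool", "body": {
  "series": [
    {"wx": 0,"wy": 0,"wz": 8,"dx": 0,"dy": 0,"dz": 0,"hand": 0},
    {"wx": 0,"wy": 0,"wz": 16,"dx": 0,"dy": 0,"dz": 0,"hand": 0},
    {"wx": 0,"wy": 0,"wz": 24,"dx": 0,"dy": 0,"dz": 0,"hand": 0},
    {"wx": 0,"wy": 0,"wz": 32,"dx": 0,"dy": 0,"dz": 0,"hand": 0},
    {"wx": 0,"wy": 0,"wz": 40,"dx": 0,"dy": 0,"dz": 0,"hand": 0},
    {"wx": 0,"wy": 0,"wz": 48,"dx": 0,"dy": 0,"dz": 0,"hand": 0}
  ]
}}

```text
t: 29.75
eef_pos: [489.5, -322.3, 89.6]
ee_rot: [[0.732, 0.681, 0.001], [0.681, -0.732, 0.0], [0.001, 0.001, -1.0]]
contact_force: [-0.2, 2.8, 4.5]
opening: 8.0
```

```bash
python3 - <<'E'
from look import *
plan(489.6,-322,89.6,91.4); print(monitor.get_state()['torque'])
E
```

```text
t 29.8 pos [ 489.5 -322.3   89.6] yaw 42.9 q7 35 open 8 F [-0.2  2.8  4.5] -> dxyz 0.02 -0.01 0.00 wz -48.5 or 131.5; tilt 0.03 -0.06
[0.5 0.1 0. ]
```

Turning smoothly with low force, so I continue past the stop.

Emit:
{"method": "servo_tool", "body": {
  "series": [
    {"wx": 0,"wy": 0,"wz": 8,"dx": 0,"dy": 0,"dz": 0,"hand": 0},
    {"wx": 0,"wy": 0,"wz": 16,"dx": 0,"dy": 0,"dz": 0,"hand": 0},
    {"wx": 0,"wy": 0,"wz": 24,"dx": 0,"dy": 0,"dz": 0,"hand": 0},
    {"wx": 0,"wy": 0,"wz": 32,"dx": 0,"dy": 0,"dz": 0,"hand": 0},
    {"wx": 0,"wy": 0,"wz": 40,"dx": 0,"dy": 0,"dz": 0,"hand": 0},
    {"wx": 0,"wy": 0,"wz": 48,"dx": 0,"dy": 0,"dz": 0,"hand": 0},
    {"wx": 0,"wy": 0,"wz": 53,"dx": 0,"dy": 0,"dz": 0,"hand": 0},
    {"wx": 0,"wy": 0,"wz": 55,"dx": 0,"dy": 0,"dz": 0,"hand": 0},
    {"wx": 0,"wy": 0,"wz": 55,"dx": 0,"dy": 0,"dz": 0,"hand": 0},
    {"wx": 0,"wy": 0,"wz": 55,"dx": 0,"dy": 0,"dz": 0,"hand": 0}
  ]
}}

```text
t: 30.75
eef_pos: [489.2, -322.4, 89.6]
ee_rot: [[0.979, -0.203, 0.0], [-0.203, -0.979, -0.0], [0.0, 0.0, -1.0]]
contact_force: [-1.3, 2.6, 6.5]
opening: 7.8
```

```bash
python3 - <<'E'
from look import *
plan(489.6,-322,89.6,91.4); print(monitor.get_state()['torque'])
E
```

```text
t 30.8 pos [ 489.2 -322.4   89.6] yaw -11.7 q7 -13 open 8 F [-1.3  2.6  6.5] -> dxyz 0.04 -0.04 -0.00 wz 76.9 or -103.1; tilt 0.01 -0.00
[0.6 0.5 0. ]
```

Emit:
{"method": "servo_tool", "body": {
  "series": [
    {"wx": 0,"wy": 0,"wz": 3,"dx": 0,"dy": 0,"dz": 0,"hand": 0},
    {"wx": 0,"wy": 0,"wz": 6,"dx": 0,"dy": 0,"dz": 0,"hand": 0},
    {"wx": 0,"wy": 0,"wz": 6,"dx": 0,"dy": 0,"dz": 0,"hand": 0},
    {"wx": 0,"wy": 0,"wz": 6,"dx": 0,"dy": 0,"dz": 0,"hand": 0}
  ]
}}

```text
t: 31.15
eef_pos: [489.2, -322.3, 89.6]
ee_rot: [[0.953, -0.304, 0.0], [-0.304, -0.953, -0.0], [0.0, 0.0, -1.0]]
contact_force: [-1.6, 2.3, 6.9]
opening: 7.7
```

```bash
python3 - <<'E'
from look import *
plan(489.6,-322,89.6,91.4); s=monitor.get_state();print(*s['torque'],s['tau'][6])
w=capture('wrist'); save(w,'w5')
E
```

```text
t 31.1 pos [ 489.2 -322.3   89.6] yaw -17.7 q7 -19 open 8 F [-1.6  2.3  6.9] -> dxyz 0.03 -0.05 -0.00 wz 70.9 or -109.1; tilt 0.00 -0.00
0.5688868095124124 0.4594827331492027 0.01913537974813031 -0.07122598355636
```

View pics/w5.png

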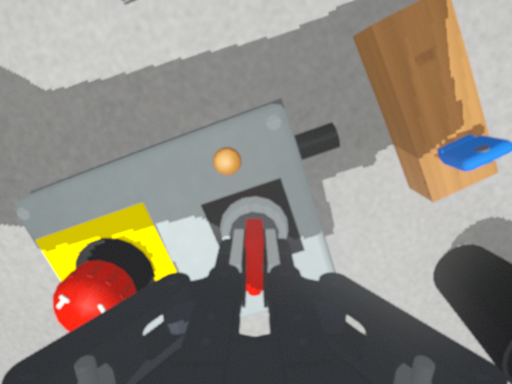

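Emit:
{"method": "servo_tool", "body": {
  "series": [
    {"wx": 0,"wy": 0,"wz": 4,"dx": 0,"dy": 0,"dz": 0,"hand": 0},
    {"wx": 0,"wy": 0,"wz": 8,"dx": 0,"dy": 0,"dz": 0,"hand": 0},
    {"wx": 0,"wy": 0,"wz": 8,"dx": 0,"dy": 0,"dz": 0,"hand": 0}
  ]
}}

```text
t: 31.5
eef_pos: [489.1, -322.6, 89.6]
ee_rot: [[0.9, -0.435, -0.0], [-0.435, -0.9, -0.001], [0.0, 0.0, -1.0]]
contact_force: [-2.1, 1.7, 6.0]
opening: 7.7
```

```bash
python3 - <<'E'
from look import *
w=capture('wrist'); P=cloud(w); s=monitor.get_state(); R=s['ee_rot']; Q=(P-s['eef_pos'])@R
plan(489.6,-322,89.6,91.4); print(*s['torque'],s['tau'][6])
c=w['color']; hs=cv2.cvtColor(c,cv2.COLOR_RGB2HSV).astype(int); H,S,V=hs[...,0],hs[...,1],hs[...,2]
red=((H<8)|(H>172))&(S>120)&(V>50)
n=red&(np.abs(Q[...,0])<12)&(np.abs(Q[...,1])<25)&(np.abs(Q[...,2])<45)
q=Q[n]; print('zq',np.nanpercentile(q[:,2],[1,5,25,50,90]))
t=q[np.abs(q[:,2]+26)<3]; print(len(t),cv2.minAreaRect(np.float32(t[:,:2])), np.nanpercentile(t,[1,50,99],axis=0))
E
```

```text
t 31.6 pos [ 489.1 -322.6   89.6] yaw -25.7 q7 -26 open 8 F [-2.9  1.9  6.9] -> dxyz 0.02 -0.08 -0.00 wz 62.9 or -117.1; tilt 0.03 -0.01
0.418981410332948 0.47560987822450124 0.1872531210135438 -0.36919550970196724
zq [-33.8 -26.8 -25.9 -25.1  -9.9]
957 ((0.8148431777954102, -1.0985040664672852), (31.05105209350586, 8.302227973937988), 89.50465393066406) [[ -3.  -15.6 -27.3]
 [  0.7  -2.5 -25.5]
 [  4.9  13.1 -23.1]]
```

Emit:
{"method": "servo_tool", "body": {
  "series": [
    {"wx": 0,"wy": 0,"wz": 2,"dx": 0,"dy": 0,"dz": 0,"hand": 0},
    {"wx": 0,"wy": 0,"wz": 2,"dx": 0,"dy": 0,"dz": 0,"hand": 0},
    {"wx": 0,"wy": 0,"wz": -6,"dx": 0,"dy": 0,"dz": 0,"hand": 0},
    {"wx": 0,"wy": 0,"wz": -14,"dx": 0,"dy": 0,"dz": 0,"hand": 0},
    {"wx": 0,"wy": 0,"wz": -22,"dx": 0,"dy": 0,"dz": 0,"hand": 0},
    {"wx": 0,"wy": 0,"wz": -30,"dx": 0,"dy": 0,"dz": 0,"hand": 0},
    {"wx": 0,"wy": 0,"wz": -38,"dx": 0,"dy": 0,"dz": 0,"hand": 0},
    {"wx": 0,"wy": 0,"wz": -46,"dx": 0,"dy": 0,"dz": 0,"hand": 0},
    {"wx": 0,"wy": 0,"wz": -54,"dx": 0,"dy": 0,"dz": 0,"hand": 0},
    {"wx": 0,"wy": 0,"wz": -62,"dx": 0,"dy": 0,"dz": 0,"hand": 0}
  ]
}}

```text
t: 32.55
eef_pos: [489.8, -322.4, 89.6]
ee_rot: [[0.803, 0.597, 0.002], [0.597, -0.803, 0.0], [0.002, 0.001, -1.0]]
contact_force: [-0.0, 1.4, 3.0]
opening: 8.1
```

Emit:
{"method": "servo_tool", "body": {
  "series": [
    {"wx": 0,"wy": 0,"wz": -8,"dx": 0,"dy": 0,"dz": 0,"hand": 0},
    {"wx": 0,"wy": 0,"wz": -16,"dx": 0,"dy": 0,"dz": 0,"hand": 0},
    {"wx": 0,"wy": 0,"wz": -24,"dx": 0,"dy": 0,"dz": 0,"hand": 0},
    {"wx": 0,"wy": 0,"wz": -32,"dx": 0,"dy": 0,"dz": 0,"hand": 0},
    {"wx": 0,"wy": 0,"wz": -40,"dx": 0,"dy": 0,"dz": 0,"hand": 0},
    {"wx": 0,"wy": 0,"wz": -48,"dx": 0,"dy": 0,"dz": 0,"hand": 0},
    {"wx": 0,"wy": 0,"wz": -55,"dx": 0,"dy": 0,"dz": 0,"hand": 0},
    {"wx": 0,"wy": 0,"wz": -62,"dx": 0,"dy": 0,"dz": 0,"hand": 0},
    {"wx": 0,"wy": 0,"wz": -64,"dx": 0,"dy": 0,"dz": 0,"hand": 0},
    {"wx": 0,"wy": 0,"wz": -64,"dx": 0,"dy": 0,"dz": 0,"hand": 0}
  ]
}}

```text
t: 33.55
eef_pos: [489.5, -322.2, 89.6]
ee_rot: [[-0.18, 0.984, 0.001], [0.984, 0.18, 0.001], [0.001, 0.001, -1.0]]
contact_force: [-1.7, 3.4, 5.8]
opening: 8.0
```

```bash
python3 - <<'E'
from look import *
w=capture('wrist'); save(w,'w6'); P=cloud(w); s=monitor.get_state(); R=s['ee_rot']; Q=(P-s['eef_pos'])@R
plan(489.6,-322,89.6,91.4); print(*s['torque'],s['tau'][6])
c=w['color']; hs=cv2.cvtColor(c,cv2.COLOR_RGB2HSV).astype(int); H,S,V=hs[...,0],hs[...,1],hs[...,2]
red=((H<8)|(H>172))&(S>120)&(V>50)
n=red&(np.abs(Q[...,0])<12)&(np.abs(Q[...,1])<25)&(np.abs(Q[...,2])<45)
q=Q[n]; t=q[np.abs(q[:,2]+26)<3]; print(len(t),cv2.minAreaRect(np.float32(t[:,:2])))
E
```

```text
t 33.6 pos [ 489.4 -322.3   89.6] yaw 100.3 q7 87 open 8 F [-0.9  2.7  6. ] -> dxyz 0.02 0.02 0.00 wz 8.9 or -171.1; tilt 0.07 -0.04
0.5565889114783864 0.3217587566115988 0.009609835239447629 0.08880405686795712
973 ((-0.4488801956176758, -0.7305097579956055), (8.721433639526367, 31.099994659423828), 0.8969214558601379)
```

Emit:
{"method": "servo_tool", "body": {
  "series": [
    {"wx": 0,"wy": 0,"wz": 4.5,"dx": 0,"dy": 0,"dz": 0,"hand": 0},
    {"wx": 0,"wy": 0,"wz": 8.5,"dx": 0,"dy": 0,"dz": 0,"hand": 0},
    {"wx": 0,"wy": 0,"wz": 8.5,"dx": 0,"dy": 0,"dz": 0,"hand": 0},
    {"wx": 0,"wy": 0,"wz": 8.5,"dx": 0,"dy": 0,"dz": -0.8,"hand": 0},
    {"wx": 0,"wy": 0,"wz": 8.5,"dx": 0,"dy": 0,"dz": -1.6,"hand": 0},
    {"wx": 0,"wy": 0,"wz": 8.5,"dx": 0,"dy": 0,"dz": -2.6,"hand": 0},
    {"wx": 0,"wy": 0,"wz": 8.5,"dx": 0,"dy": 0,"dz": -4,"hand": 0},
    {"wx": 0,"wy": 0,"wz": 8.5,"dx": 0,"dy": 0,"dz": -6.5,"hand": 0},
    {"wx": 0,"wy": 0,"wz": 8.5,"dx": 0,"dy": 7.2,"dz": -7.4,"hand": 0},
    {"wx": 0,"wy": 0,"wz": 8.5,"dx": 0,"dy": 7.2,"dz": -7.4,"hand": 0},
    {"wx": 0,"wy": 0,"wz": 8.5,"dx": 0,"dy": 7.2,"dz": -7.4,"hand": 0},
    {"wx": 0,"wy": 0,"wz": 8.5,"dx": 0,"dy": 7.2,"dz": -7.4,"hand": 0}
  ]
}}

```text
t: 34.8
eef_pos: [559.9, -310.1, 163.7]
ee_rot: [[-0.031, 1.0, 0.0], [1.0, 0.031, -0.001], [-0.001, 0.0, -1.0]]
contact_force: [-0.5, 0.0, -1.4]
opening: 7.6
```

```bash
python3 - <<'E'
from look import *
w=capture('wrist'); P=cloud(w); s=monitor.get_state(); R=s['ee_rot']; Q=(P-s['eef_pos'])@R
c=w['color']; hs=cv2.cvtColor(c,cv2.COLOR_RGB2HSV).astype(int); H,S,V=hs[...,0],hs[...,1],hs[...,2]
red=((H<8)|(H>172))&(S>120)&(V>50)
n=red&(np.abs(Q[...,0])<12)&(np.abs(Q[...,1])<25)&(np.abs(Q[...,2])<45)
q=Q[n]; t=q[np.abs(q[:,2]+26)<3]; print('key',len(t),cv2.minAreaRect(np.float32(t[:,:2])),np.nanpercentile(q[:,2],[5,25,50]))
near=(np.hypot(P[...,0]-489.6,P[...,1]+322)<9)&(V<60)&(P[...,2]<95)
ys,xs=np.nonzero(near); W=toworld(w,np.c_[xs,ys],z=82); print('slot',len(W),cv2.minAreaRect(np.float32(W[:,:2])) if len(W) else '')
cv2.imwrite('pics/z2.png',cv2.resize(c[40:300,150:380],None,fx=2.2,fy=2.2)[:,:,::-1])
print(rect(P,w,(629,-290),90,25,45))
plan(624.2,-258.7,120,99.5)
E
```

```text
key 974 ((0.3630027770996094, -0.2056446075439453), (30.143033981323242, 8.750113487243652), 89.50968933105469) [-27.3 -26.4 -25.6]
slot 94 ((489.49200439453125, -322.02459716796875), (10.819169998168945, 3.73559832572937), 1.2512173652648926)
(array([ 624.6, -260.9]), (50.544166564941406, 70.91934967041016), 9.810932159423828, np.float64(35.92205950161545), 2456, array([ 617.9, -255.1,   35.3]))
t 34.9 pos [ 559.1 -310.5  163.2] yaw 91.7 q7 81 open 8 F [-1.4 -0.  -0.6] -> dxyz 4.99 6.66 4.31 wz -7.8 or 172.2; tilt -0.05 0.04
```

View pics/z2.png

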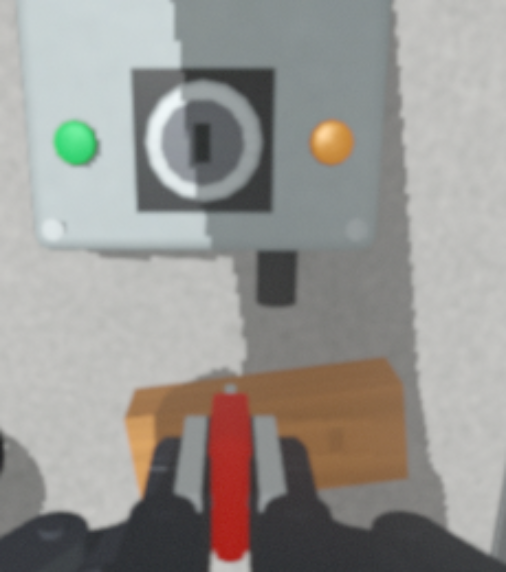

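The slot is home (1.25° against the station's 1.4°) and the key is still square in the hand. Now back to its slot.

Emit:
{"method": "servo_tool", "body": {
  "series": [
    {"wx": 0,"wy": 0,"wz": -7.8,"dx": 5.0,"dy": 6.6,"dz": 0,"hand": 0},
    {"wx": 0,"wy": 0,"wz": -7.8,"dx": 5.0,"dy": 6.6,"dz": 0,"hand": 0},
    {"wx": 0,"wy": 0,"wz": -7.8,"dx": 5.0,"dy": 6.6,"dz": 3,"hand": 0},
    {"wx": 0,"wy": 0,"wz": -7.8,"dx": 5.0,"dy": 6.6,"dz": 6,"hand": 0},
    {"wx": 0,"wy": 0,"wz": -7.8,"dx": 5.0,"dy": 6.6,"dz": 6,"hand": 0},
    {"wx": 0,"wy": 0,"wz": -7.8,"dx": 5.0,"dy": 6.6,"dz": 6,"hand": 0},
    {"wx": 0,"wy": 0,"wz": -7.8,"dx": 5.0,"dy": 6.6,"dz": 6,"hand": 0}
  ]
}}

```text
t: 35.55
eef_pos: [624.6, -258.9, 104.8]
ee_rot: [[-0.164, 0.986, 0.002], [0.986, 0.164, -0.0], [-0.001, 0.002, -1.0]]
contact_force: [0.3, -0.5, 0.3]
opening: 7.8
```

```bash
python3 - <<'E'
from look import *
plan(623.9,-258.7,66,99.5)
E
```

```text
t 35.5 pos [ 624.6 -258.9  104.8] yaw 99.5 q7 82 open 8 F [ 0.3 -0.5  0.3] -> dxyz 0.04 -0.08 3.88 wz -0.0 or 180.0; tilt 0.11 0.04
```

Emit:
{"method": "servo_tool", "body": {
  "series": [
    {"wx": 0,"wy": 0,"wz": 0,"dx": 0.02,"dy": -0.06,"dz": 2.5,"hand": 0},
    {"wx": 0,"wy": 0,"wz": 0,"dx": 0.02,"dy": -0.06,"dz": 3.3,"hand": 0},
    {"wx": 0,"wy": 0,"wz": 0,"dx": 0.02,"dy": -0.06,"dz": 3.8,"hand": 0},
    {"wx": 0,"wy": 0,"wz": 0,"dx": 0.02,"dy": -0.06,"dz": 4.3,"hand": 0},
    {"wx": 0,"wy": 0,"wz": 0,"dx": 0.02,"dy": -0.06,"dz": 4.3,"hand": 0}
  ]
}}

```text
t: 36.05
eef_pos: [623.6, -258.1, 60.0]
ee_rot: [[-0.165, 0.986, 0.0], [0.986, 0.165, 0.0], [0.0, 0.0, -1.0]]
contact_force: [-0.4, -0.8, -0.7]
opening: 7.9
```

In the slot with no force. Now all the way down.

Emit:
{"method": "servo_tool", "body": {
  "series": [
    {"wx": 0,"wy": 0,"wz": 0,"dx": 0,"dy": 0,"dz": 0.6,"hand": 0},
    {"wx": 0,"wy": 0,"wz": 0,"dx": 0,"dy": 0,"dz": 1.2,"hand": 0},
    {"wx": 0,"wy": 0,"wz": 0,"dx": 0,"dy": 0,"dz": 1.6,"hand": 0},
    {"wx": 0,"wy": 0,"wz": 0,"dx": 0,"dy": 0,"dz": 1.75,"hand": 0},
    {"wx": 0,"wy": 0,"wz": 0,"dx": 0,"dy": 0,"dz": 1.75,"hand": 0},
    {"wx": 0,"wy": 0,"wz": 0,"dx": 0,"dy": 0,"dz": 1.75,"hand": 0}
  ]
}}

```text
t: 36.65
eef_pos: [623.5, -258.1, 43.6]
ee_rot: [[-0.165, 0.986, -0.0], [0.986, 0.165, -0.001], [-0.001, -0.0, -1.0]]
contact_force: [-4.1, -0.1, 8.9]
opening: 8.0
```

Emit:
{"method": "servo_tool", "body": {
  "series": [
    {"wx": 0,"wy": 0,"wz": 0,"dx": 0,"dy": 0,"dz": 0,"hand": 0.3},
    {"wx": 0,"wy": 0,"wz": 0,"dx": 0,"dy": 0,"dz": 0,"hand": 0.45},
    {"wx": 0,"wy": 0,"wz": 0,"dx": 0,"dy": 0,"dz": 0,"hand": 0.45},
    {"wx": 0,"wy": 0,"wz": 0,"dx": 0,"dy": 0,"dz": -2,"hand": 0.45},
    {"wx": 0,"wy": 0,"wz": 0,"dx": 0,"dy": 0,"dz": -6,"hand": 0.45},
    {"wx": 0,"wy": 0,"wz": 0,"dx": 0,"dy": 0,"dz": -11,"hand": 0.45},
    {"wx": 0,"wy": 0,"wz": 0,"dx": 0,"dy": 0,"dz": -12,"hand": 0.45},
    {"wx": 0,"wy": 0,"wz": 0,"dx": 0,"dy": 0,"dz": -12,"hand": 0.45}
  ]
}}

```text
t: 37.45
eef_pos: [625.5, -257.9, 166.7]
ee_rot: [[-0.166, 0.986, 0.006], [0.986, 0.166, -0.002], [-0.003, 0.005, -1.0]]
contact_force: [0.0, -0.5, -0.7]
opening: 38.4
```

```bash
python3 - <<'E'
from look import *
w=capture('wrist'); save(w,'w7'); P=cloud(w)
hs=cv2.cvtColor(w['color'],cv2.COLOR_RGB2HSV).astype(int); H,S,V=hs[...,0],hs[...,1],hs[...,2]
red=((H<8)|(H>172))&(S>120)&(V>50)
print('key top',rect(P,w,(624,-258),40,50,80,red))
c,P=items('scene'); save(c,'s7'); print(rect(P,c,(576,-60),60,15,80))
c,P=items('top')
b=(P[...,0]>455)&(P[...,0]<705)&(P[...,1]>-150)&(P[...,1]<42)&(P[...,2]>15)&(P[...,2]<80)
N,l,st,ce=cv2.connectedComponentsWithStats(b.astype(np.uint8))
for k in range(1,N):
    if st[k,4]>60: print('in tray',np.nanmean(P[l==k],0),st[k,4])
cv2.imwrite('pics/fin.png',np.hstack([w['color'][:, :], c['color'][:, :]])[:,:,::-1][:, :])
im=cv2.imread('pics/fin.png'); cv2.imwrite('pics/fin.png',cv2.resize(im,(800,300)))
plan(600,-250,200,99)
E
```

```text
key top (array([ 622.7, -258.8]), (29.814090728759766, 8.044940948486328), 9.352750778198242, np.float64(69.03206145747498), 351, array([ 620.8, -259. ,   67.8]))
stop (array([ 398. , -327.6]), (35.213619232177734, 33.96274948120117), 4.1886701583862305, np.float64(108.49740856940639), 124, array([ 400.7, -329.6,  106.8]))
(array([622.7, -44.2]), (20.452177047729492, 68.81033325195312), 26.647701263427734, np.float64(25.025623423371997), 62, array([620.9, -38.2,  24.7]))
stop (array([ 396.6, -321.1]), (32.19463348388672, 37.79145431518555), 47.9682731628418, np.float64(109.34597288637792), 139, array([ 396.3, -320.9,  108.8]))
in tray [661.4 -85.2  30.7] 399
in tray [631.1  -6.1  24.7] 402
in tray [511.7 -64.   50.4] 299
t 37.6 pos [ 622.7 -258.4  161.3] yaw 99.5 q7 83 open 38 F [ 0.3 -0.1 -0. ] -> dxyz 1.20 -2.11 -3.87 wz 0.5 or -179.5; tilt -0.11 -0.01
```

View pics/fin.png

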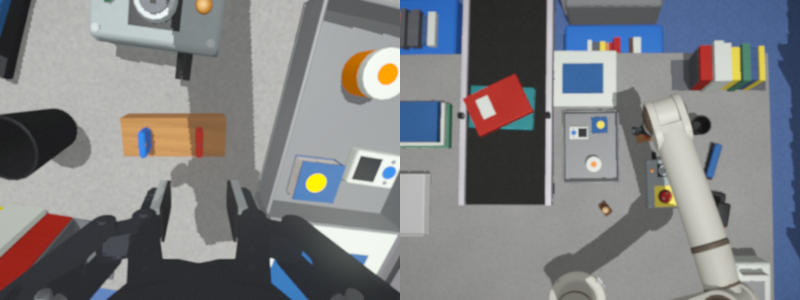

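The red key is seated: its top reads z 69 at (622.7,-258.8), against (623.1,-258.6) before. The stop is out and the slot is home. The book was nudged about 30 mm but still lies flat inside the tray. Handing in.

```bash
python3 -c "
from h import *
print(r.finish_job())"
```

```text
the job is handed in; nothing more can be done
None
```

I carried out the whole sequence and handed the job in at about 38 s of the 210 s allowed; no verdict is reported. Three small items were on the belt: the blue mini book, the orange tub and the audio player.

**What I did:** I pressed the stop in until it latched and moved the three items into the tray. I then turned the stop clockwise until it sprang out. After that I put the red key in the switch, turned it to its stop and back home, drew it out and put it back in its own slot.

**Last checks:**
- **Tray:** all three items lie inside the tray. Between two looks, while the arm was elsewhere, the book was knocked about 30 mm. It still lies flat, within the limits, at about (+83, -32) mm from the tray centre.
- **Stop:** its height is back at the starting value within 1 mm.
- **Switch:** the slot angle is 1.25°, against 1.4° for the station, so it is home.
- **Key:** it is seated within about 0.5 mm of its starting position, with its top at 69 mm, and released. The gripper is clear of everything.
- **Bystanders:** the final pictures show none visibly moved. I checked this by eye and did not measure it.

**Disagreement:** the key had to be turned about 117° before I felt the switch's stop, rather than the 102° or so that the stated play suggests. The torque rose clearly there, so I took that as the stop.

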